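Set the mitre box to its third stop and butt the moulding

TASK

Set up the mitre box for the next side of a six-sided frame: push the wooden handle of its swing arm with the fingertips to the robot's right, through the square stop and on, counting the clicks, until it sits in the third stop past square (30 degrees), without running on to the fourth, and push the loose piece of moulding along the fence until its right end butts against the length stop, flat on the bed with its back along the fence. Only push: do not grip the handle or lift the moulding. Leave the tools, glue and cup around it where they are, and finish with the arm clear.

Things in the scene. Friction and masses are not known exactly. Their poses are not given: they have to be found in the camera images.
- mitre_box: the mitre box, screwed to the bench, saw taken off. Origin: the swing arm's pivot axis at bench height. Its x points away from the robot, square to the fence; its y runs along the fence to the robot's left; z up. A notched steel quadrant, radius 145 mm about the pivot, lies under the arm, its top 14 mm above the bench
- bed_mid (a point): point on the bed at the foot of the fence face, above the pivot, 50 mm above the bench. The bed is grey, flat, 500 mm long (250 mm to each side of this point) and reaches 60 mm from the fence towards the robot. The aluminium fence is 12 mm thick and 44 mm high above the bed, open for 28 mm either side of this point, where the saw passes
- swing_arm (a joint): swing arm angle (rad): 0 = square to the fence, handle towards the robot; positive = handle to the robot's right. A spring plunger clicks into V-notches (stops) at 0 and at 15, 22.5, 30, 45 degrees each side; the 3rd right of square is 0.524. A notch pulls the arm in from 2 degrees; leaving it takes about 8 N at the handle, elsewhere about 1 N. Starts free between square and the first left stop
- handle_mid (a point): middle of the swing arm's handle, 195 mm from the pivot axis, 29 mm above the bench. The handle is a straight wooden bar, 85 mm long (along the arm), 30 mm wide, 30 mm high (14 to 44 mm above the bench), nothing under it
- front_post (a point): top of the front saw guide post, which stands on the swing arm 105 mm from the pivot on the handle side and swings with it: 28 mm square at the top, 166 mm tall from the bench. A like post stands on the arm behind the fence, 50 mm beyond the pivot
- grip_left: the handle's left wooden scale (on the robot's left): 85 x 11 x 30 mm, origin at its centre, 9.5 mm left of the handle's middle plane
- grip_right: the handle's right wooden scale: 85 x 11 x 30 mm, origin at its centre, 9.5 mm right of the handle's middle plane. The handle counts as gripped when fingers press on both scales at once
- rail: the loose piece of pale wooden frame moulding, lying on the bed with its back against the fence: 220 mm long (its y, along the fence), 28 mm wide (x), 22 mm high with a stepped front (the back 18 mm are 22 mm high, the front 10 mm are 14 mm high), about 90 g. Origin under its centre, z up
- rail_mid (a point): the moulding's centre, 11 mm above the bed, axes as the moulding
- rail_tip (a point): centre of the moulding's right end face (its -y end), which must meet the length stop, 11 mm above the bed
- rail_tail (a point): centre of the moulding's left end face (its +y end), 11 mm above the bed
- stop_face (a point): point on the left (+y) face of the length stop that the moulding must meet, 14.5 mm before the fence face and 11 mm above the bed. The stop is a dark metal block, 34 mm deep (x), 16 mm thick (y), 52 mm high above the bed, clamped over the right half of the fence and fixed; axes as the mitre box
- mallet: round wooden carver's mallet standing on its head, handle up, 256 mm tall, 90 mm across; origin under its centre. A bystander, loose
- rasp: flat steel rasp with a red handle, lying, about 360 mm long, 26 mm wide, 24 mm high; origin on the bench, 180 mm behind its point; x towards the point. A bystander, loose
- gouge: carving gouge with a wooden handle, lying, 270 mm long, 22 mm high; origin on the bench, 175 mm behind its cutting edge; x towards the edge. A bystander, loose
- try_square: try square lying flat: dark wooden stock 120 mm long, 20 mm high, steel blade 180 mm; origin under the stock's middle. A bystander, loose
- bar_clamp: bar clamp lying on its side: 300 mm steel bar, black jaws, red handle, 34 mm high; origin under the bar's middle. A bystander, loose
- glue: white glue bottle with an orange cap, standing, 58 mm across, 175 mm tall; origin under its centre. A bystander, loose
- cup: empty paper cup, standing, 82 mm across, 105 mm tall; origin under its centre. A bystander, loose
Mind the look-alikes: they are no part of the job. Leave any green look-alike of the rail alone.

How it is judged:
By the outcome, as a careful person would: the job done as asked, in the order asked, and still so for the second after the job is handed in, with the robot touching nothing.
It also fails if it takes over 58 s, if anything falls off the work surface, if the arm or the gripper's body presses on something with over 40 N, if the wrist force passes 120 N, or if a joint passes its speed limit or range.

ROBOT

A 7-joint arm with a two-finger parallel gripper is mounted at the origin on the work surface. World frame = base frame: x ahead of the robot, y to its left, z up, the work surface at z = 0. Lengths are in m, angles in rad, forces in N, time in s.
With the tool pointing down it reaches from about 0.4 to 0.85 m from the base axis. Payload 10.4 kg.
Tool frame: the origin (TCP) lies at the very end of the fingers, on their centre line; the grasp point (between the pads) lies r.pinch_z behind it (r.pinch_z is the distance from the TCP to the grasp point, in m); z points along the fingers, x is the direction in which the jaws open and shut, and the axes are right-handed (so a half turn about z gives the same grasp; the last joint's range is limited). The gripper opens to 87 mm and grips with 3 to 60 N. Pads are 19 mm wide; open, the fingers measure 117 mm over their backs; the gripper's body (75 mm by 190 mm) begins 51 mm behind the grasp point.
Start: joints at [-1.171, 0.332, -0.065, 1.46, 0.022, 1.35, -0.088], TCP at [0.256, 0.57, 0.223] pointing down, gripper open.
Joint ranges: [-2.6, 2.6], [-0.5, 2.12], [-1.47, 1.34], [0.16, 2.42], [-1.27, 4.41], [0.06, 2.06], [-2.6, 2.6]. Speed limits (rad/s): [2.22, 2.22, 2.79, 2.79, 3.14, 3.14, 3.14].

INTERFACE

Orientations are given as a unit quaternion [x, y, z, w].
In Python, from bench import r gives the robot as it stands.
- The arm moves only by the tool carry_out, never from a script. Its argument "increments" is text: rows parted by semicolons, each of 7 numbers parted by spaces: the turn, a rotation vector about the tool's x, y, z in degrees, then the shift along the tool's x, y, z in m, then the finger opening in m, from 0 to 0.087. A call has exactly 5 rows; each row is the pose to reach, as a shift and turn from the pose measured when the call began, along the tool's axes at that moment; what a row does not reach only later rows make up. A row lasts 1/8 s, in which the tool goes at most 62.5 mm and 10.7 degrees, less where a joint would pass 70% of its speed; a pose out of reach is approached as far as the arm can. A call with a gripper value outside its range is refused whole. The fingers move at their own pace and stop on an object; "squeeze" is the grip in N (left out, the last holds). Time passes only in rows, so rows that repeat a pose let the fingers close, or fill a call up. It gives the time, the measured TCP pose, the force and the opening at its end, in the units of the state.
- r.read_state(): the state, without advancing time (a new reading comes with each control period).
- r.camera(name): name is "scene" or "side" or "wrist"; returns (picture, depth): 480x640x3 uint8, blue, green, red; 480x640 float32, m along the optical axis (not along the pixel's ray), 0 where there is no reading.
- r.camera_model(name): a dict with "K" (3x3 intrinsics, pixels), "extrinsics" (4x4, takes a point from camera to world coordinates). Camera axes: x right, y down, z forward; pixel columns grow to the right and rows downward; lengths in m; the calibration is good to about 2 mm. A picture is of the moment at which its call begins: read the wrist's pose just before it. camera_model takes no time and is no camera call; for the wrist camera it gives the pose at the moment of the call.
- r.close_job(): hands the job in, once; it reports no verdict.
The state is a dict: "time": time; "joint_positions": joint angles; "joint_vel": joint speeds; "joint_torque": joint torques, N m; "ee_pos": TCP position; "eef_rot": TCP orientation; "ft_force": force on the tool from outside, world axes, zero at the start; "torque": the same for the moment, N m; "width": finger opening in m.
Only numpy, scipy, OpenCV 4.12 (cv2) and the standard library are available. Lean on these libraries where they do the work, as an engineer would, in place of code of your own. Each camera call takes 0.05 s, during which the arm holds its last target.

## Working session

There is one attempt and no reset: what is moved stays moved. The work goes in short steps, Python scripts to look and compute and a tool call to move; the robot and the scene stay as the last step left them, time stands still between calls to the robot, and variables do not carry over. Pictures are saved under pics/ and viewed, and the job is handed in when it is done.

Besides the shell and the picture viewer there is one more tool, called after "Emit:" by a JSON object that holds its "op" and its "data". carry_out: Moves the arm, as the interface text tells. Its arguments: {"type":"object","properties":{"increments":{"type":"string"},"squeeze":{"type":"number"}},"required":["increments"]}

```bash
mkdir -p pics; ls
python3 - <<'E'
from bench import r
import cv2,numpy as np
s=r.read_state();print(s)
print(r.pinch_z)
for n in("scene","side"):
    p,d=r.camera(n);cv2.imwrite(f"pics/{n}0.png",p);np.save(f"pics/{n}0.npy",d);m=r.camera_model(n);print(n,m)
E
```

```text
pics
{'time': 0.0, 'joint_positions': array([-1.1705903 ,  0.33285384, -0.06473417,  1.46092282,  0.02159952,
        1.34989584, -0.08849281]), 'joint_vel': array([ 0.00130218,  0.0015062 ,  0.00221799, -0.00012325,  0.00058924,
        0.00187664,  0.00105067]), 'joint_torque': array([ 4.52023269e-04, -6.23264980e+01,  2.48635415e-02, -3.89903247e+01,
       -6.14344259e-02,  3.99527256e-02,  1.43615534e-04]), 'ee_pos': array([0.25628131, 0.56962427, 0.22177411]), 'eef_rot': array([ 8.39721863e-01,  5.43016312e-01, -5.66536411e-04,  3.97512022e-04]), 'ft_force': array([0.09192325, 0.51618454, 0.6958991 ]), 'torque': array([ 0.04383465, -0.0104399 , -0.00393189]), 'width': 0.08671163497153746}
0.0187
scene {'K': array([[540.03881349,   0.        , 314.81499103],
       [  0.        , 540.03881349, 243.68645716],
       [  0.        ,   0.        ,   1.        ]]), 'extrinsics': array([[-0.58279462,  0.49781948, -0.64228202,  1.28433355],
       [ 0.81257749,  0.36504348, -0.4543799 ,  0.56539497],
       [ 0.0082617 , -0.78671407, -0.61726227,  0.89756274],
       [ 0.        ,  0.        ,  0.        ,  1.        ]])}
side {'K': array([[546.29393799,   0.        , 318.15488319],
       [  0.        , 546.29393799, 241.10790255],
       [  0.        ,   0.        ,   1.        ]]), 'extrinsics': array([[ 0.86140457, -0.37820268,  0.33903524, -0.03792721],
       [-0.50789914, -0.63541709,  0.58162152, -0.8991224 ],
       [-0.00454203, -0.67320714, -0.73944   ,  1.28965608],
       [ 0.        ,  0.        ,  0.        ,  1.        ]])}
```

View pics/scene0.png

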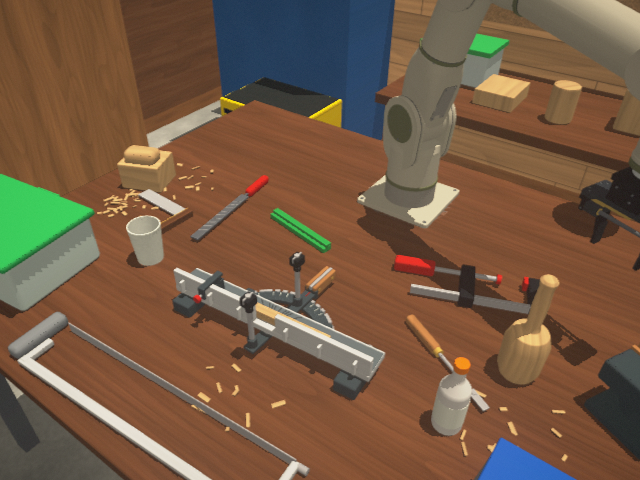

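View pics/side0.png

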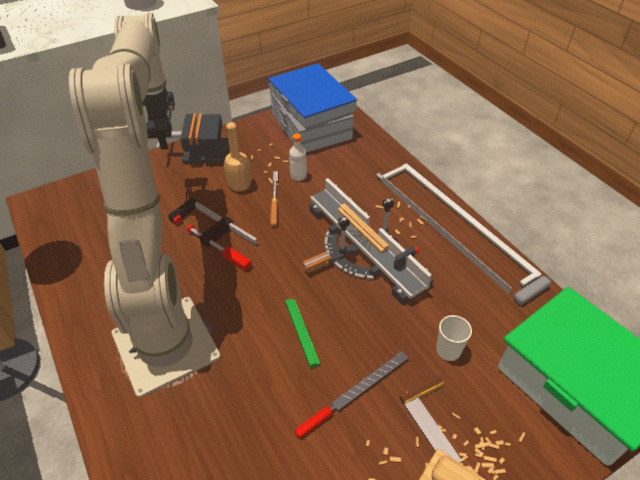

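The side view shows the mitre box at about (370,240), with the handle at (318,260), the front post at (343,225), the length stop at (403,258) and the pale moulding at (362,228). The green bar at (302,332) is the look-alike. I'll enlarge this area to confirm.

```bash
cat > h.py <<'E'
import numpy as np,cv2,json
from bench import r
def load(n,f):
    return cv2.imread(f"pics/{f}.png"),np.load(f"pics/{f}.npy"),r.camera_model(n)
def pts(d,m):
    K=m["K"];E=m["extrinsics"];v,u=np.mgrid[0:480,0:640]
    P=np.stack([(u-K[0,2])/K[0,0]*d,(v-K[1,2])/K[1,1]*d,d],-1)
    return P@E[:3,:3].T+E[:3,3]
def proj(p,m):
    E=m["extrinsics"];q=(np.atleast_2d(p)-E[:3,3])@E[:3,:3];uv=q@m["K"].T;return uv[:,:2]/uv[:,2:]
E
python3 - <<'E'
from h import *
p,d,m=load("side","side0")
cv2.imwrite("pics/c1.png",cv2.resize(p[170:310,290:450],None,fx=5,fy=4.28*5/4.28/1.2,interpolation=2)[:600])
W=pts(d,m)
# top-down ortho map of box region
from collections import defaultdict
for n in("side","scene"):
    p,d,m=load(n,n+"0");W=pts(d,m)
    for lo,hi in((.088,.1),(.066,.078),(.040,.056),(.15,.175)):
        sel=(d>0)&(W[...,2]>lo)&(W[...,2]<hi)&(W[...,0]>.35)&(W[...,0]<.85)&(W[...,1]>-.35)&(W[...,1]<.35)
        print(n,lo,sel.sum(),W[sel].min(0).round(3),W[sel].max(0).round(3))
    img=np.zeros((500,700,3),np.uint8)
    x=W[...,0];y=W[...,1];s=(d>0)&(x>.3)&(x<.8)&(abs(y)<.35)&(W[...,2]>-.02)
    rr=((.8-x[s])*1000).astype(int);cc=((.35-y[s])*1000).astype(int)
    o=np.argsort(W[...,2][s])
    for i in o: cv2.circle(img,(int(cc[i]),int(rr[i])),1,p[s][i].tolist(),-1)
    cv2.imwrite(f"pics/top_{n}.png",img)
E
```

```text
side 0.088 580 [ 0.578 -0.235  0.088] [0.75  0.266 0.1  ]
side 0.066 647 [ 0.577 -0.232  0.066] [0.741 0.261 0.078]
side 0.04 2262 [ 0.451 -0.24   0.04 ] [0.748 0.269 0.056]
side 0.15 189 [0.567 0.001 0.15 ] [0.753 0.032 0.174]
scene 0.088 1236 [ 0.58  -0.231  0.088] [0.75 0.27 0.1 ]
scene 0.066 1012 [ 0.579 -0.23   0.066] [0.749 0.269 0.078]
scene 0.04 3038 [ 0.449 -0.236  0.04 ] [0.747 0.269 0.056]
scene 0.15 396 [0.567 0.006 0.15 ] [0.754 0.034 0.174]
```

View pics/c1.png

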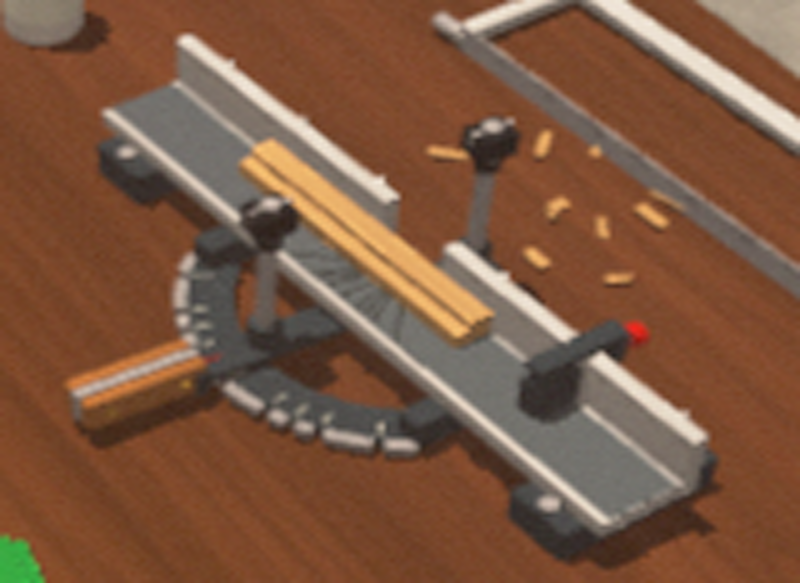

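View pics/top_side.png

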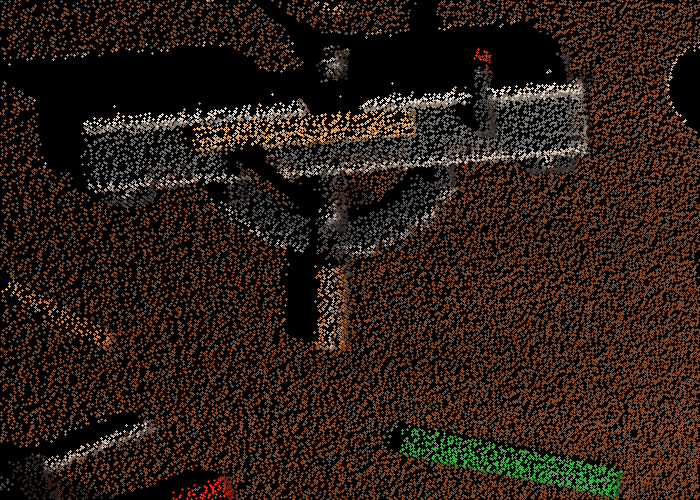

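The crop confirms the parts. The pale stepped moulding lies against the fence, the dark clamp with the red knob is the length stop, and the handle points at the robot between square and the first left stop. Next I fit the poses.

Run:
```python
from h import *
from scipy.optimize import minimize_scalar
allW=[];allC=[]
for n in("side","scene"):
    p,d,m=load(n,n+"0");W=pts(d,m);s=(d>0)&(W[...,0]>.4)&(W[...,0]<.8)&(abs(W[...,1])<.3)
    hsv=cv2.cvtColor(p,cv2.COLOR_BGR2HSV)
    X=W[s];C=hsv[s]
    f=X[(X[:,2]>.089)&(X[:,2]<.099)&(C[:,1]<60)&(C[:,2]>110)]
    # fence line
    for _ in range(5):
        q=np.polyfit(f[:,1],f[:,0],1);res=f[:,0]-np.polyval(q,f[:,1]);f=f[abs(res)<max(.008,2*res.std())] if _<4 else f
    yaw=np.arctan(-q[0]); # y axis dir = (q0,1)/..=(-sin,cos)
    R=np.array([[np.cos(yaw),-np.sin(yaw)],[np.sin(yaw),np.cos(yaw)]])
    B=f[:,:2]@R
    print(n,"yaw",np.degrees(yaw),len(f),"fence bx pct",np.percentile(B[:,0],[2,50,98]).round(4),"by",B[:,1].min().round(4),B[:,1].max().round(4))
    b=X[:,:2]@R
    bx0=np.median(B[:,0])
    # bed
    bed=(abs(X[:,2]-.05)<.005)&(b[:,0]>bx0-.09)&(b[:,0]<bx0)&(C[:,1]<80)
    print(" bed z",np.median(X[bed,2]),"bx",np.percentile(b[bed,0],[1,99]),"by",np.percentile(b[bed,1],[.5,99.5]))
    gap=B[np.argsort(B[:,1]),1];g=np.diff(gap);i=np.argsort(g)[-3:];print(" gaps",[(gap[j].round(4),gap[j+1].round(4)) for j in i])
    # rail
    wood=(C[:,0]>8)&(C[:,0]<25)&(C[:,1]>80)&(C[:,2]>120)
    for lo,hi in((.058,.068),(.069,.076)):
        k=wood&(X[:,2]>lo)&(X[:,2]<hi)&(b[:,0]>bx0-.1)&(b[:,0]<bx0+.03)
        print(" rail",lo,k.sum(),b[k].min(0).round(4),b[k].max(0).round(4),np.median(X[k,2]))
    k=(X[:,2]>.055)&(X[:,2]<.1)&(C[:,2]<90)&(abs(X[:,1]+.13)<.05)&(b[:,0]>bx0-.06)
    print(" stop",k.sum(),np.percentile(b[k],[1,50,99],axis=0).round(4).tolist())
    k=(X[:,2]>.154)&(X[:,2]<.175)
    kb=b[k]
    for nm,kk in(("front",kb[:,0]<bx0),("rear",kb[:,0]>bx0)):
        print(" post",nm,kk.sum(),np.percentile(kb[kk],[2,50,98],axis=0).round(4).tolist())
    k=(X[:,2]>.038)&(X[:,2]<.05)&(X[:,0]<.56)&(abs(X[:,1])<.08)
    rc=cv2.minAreaRect((b[k]*1000).astype(np.float32));print(" handle",k.sum(),rc, np.percentile(b[k],[2,98],axis=0).round(4).tolist())
```

```text
side yaw 4.266890316792985 433 fence bx pct [0.6854 0.6914 0.6988] by -0.2867 0.2144
 bed z 0.05041656215425305 bx [0.62546959 0.68933978] by [-0.28477408  0.21283561]
 gaps [(np.float64(0.0927), np.float64(0.0982)), (np.float64(-0.1902), np.float64(-0.1736)), (np.float64(-0.0655), np.float64(-0.0067))]
 rail 0.058 263 [ 0.655  -0.1157] [0.6913 0.1162] 0.06366473996264732
 rail 0.069 286 [ 0.6564 -0.1149] [0.689  0.1078] 0.07239681173414692
 stop 146 [[0.6507, -0.1963], [0.6681, -0.1906], [0.7192, -0.1766]]
 post front 89 [[0.5675, -0.0404], [0.5789, -0.0296], [0.5949, -0.0125]]
 post rear 85 [[0.7197, -0.0527], [0.7337, -0.0423], [0.751, -0.025]]
 handle 233 ((493.1126403808594, -19.43411636352539), (35.19972610473633, 84.7988052368164), 85.04681396484375) [[0.4521, -0.0366], [0.5327, -0.0034]]
scene yaw 4.357291324126271 1014 fence bx pct [0.6864 0.6945 0.6995] by -0.2837 0.2172
 bed z 0.051240407753949335 bx [0.62572725 0.69267522] by [-0.27894532  0.21645566]
 gaps [(np.float64(-0.1989), np.float64(-0.1778)), (np.float64(-0.0968), np.float64(-0.0601)), (np.float64(-0.0601), np.float64(-0.0036))]
 rail 0.058 177 [ 0.6555 -0.2822] [0.6986 0.1067] 0.06454006999185169
 rail 0.069 198 [ 0.6613 -0.2842] [0.696  0.1051] 0.07265502169951599
 stop 150 [[0.6522, -0.1923], [0.6736, -0.1775], [0.7198, -0.1741]]
 post front 156 [[0.5687, -0.0354], [0.5859, -0.0212], [0.597, -0.0112]]
 post rear 198 [[0.723, -0.0491], [0.7402, -0.0338], [0.7512, -0.0247]]
 handle 334 ((492.52685546875, -15.71119499206543), (32.49016189575195, 86.5205307006836), 85.76611328125) [[0.4528, -0.0313], [0.5339, 0.0004]]
```

View pics/top_scene.png

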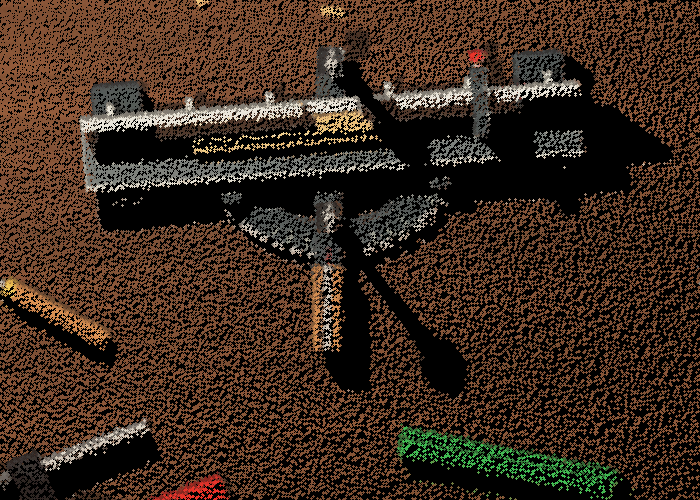

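```bash
cat >> h.py <<'E'
from scipy.spatial.transform import Rotation as Ro
YAW=4.3; cB,sB=np.cos(np.radians(YAW)),np.sin(np.radians(YAW))
RB=np.array([[cB,-sB],[sB,cB]]); PIV=RB@np.array([.687,-.035])
def box(x,y): return PIV+RB@np.array([x,y])
def hpos(th,rho,off):
    t=np.radians(th); return box(*(rho*np.array([-np.cos(t),-np.sin(t)])+off*np.array([-np.sin(t),np.cos(t)])))
def Rdown(yaw,lean=0,leanaxis=None):
    R=Ro.from_euler('z',yaw,degrees=True)*Ro.from_euler('x',180,degrees=True)
    if leanaxis is not None: R=Ro.from_rotvec(np.radians(lean)*np.array(leanaxis))*R
    return R
def inc(p,R):
    s=r.read_state();R0=Ro.from_quat(s["eef_rot"]);
    rel=R0.inv()*R
    v=rel.as_rotvec(degrees=True);t=R0.inv().apply(np.array(p)-s["ee_pos"])
    print("turn",v.round(1),"shift",t.round(4));return v,t
def st():
    s=r.read_state();R0=Ro.from_quat(s["eef_rot"]);x=R0.apply([1,0,0]);z=R0.apply([0,0,1])
    b=RB.T@(s["ee_pos"][:2]-PIV)
    print("t",round(s["time"],2),"pos",s["ee_pos"].round(4),"box",b.round(4),"yaw",np.degrees(np.arctan2(x[1],x[0])).round(1),"z",z.round(3),"F",s["ft_force"].round(1),"w",round(s["width"],4),"q",s["joint_positions"].round(2))
E
python3 - <<'E'
from h import *
print(PIV)
for n in("side","scene"):
    p,d,m=load(n,n+"0");W=pts(d,m);s=(d>0)&(W[...,0]>.2)&(W[...,0]<.9)&(W[...,1]>.1)&(W[...,1]<.75)
    X=W[s]
    for lo,hi in((.06,.12),(.12,.18),(.2,.26)):
        k=(X[:,2]>lo)&(X[:,2]<hi);hist={}
        for q in X[k]:
            hist[tuple((q[:2]//.05*.05).round(2))]=hist.get(tuple((q[:2]//.05*.05).round(2)),0)+1
        print(n,lo,[(float(a[0]),float(a[1]),c) for a,c in hist.items() if c>15])
st()
a=hpos(-5.2,.212,.06); print(a)
inc([.40,.30,.33],Rdown(75))
inc([a[0],a[1],.33],Rdown(89))
E
```

```text
[0.68769044 0.01660891]
side 0.06 [(0.7, 0.7, 68), (0.7, 0.65, 90), (0.7, 0.6, 98), (0.85, 0.5, 187), (0.45, 0.7, 69), (0.7, 0.55, 110), (0.8, 0.5, 186), (0.4, 0.7, 49), (0.75, 0.5, 179), (0.35, 0.7, 48), (0.7, 0.5, 138), (0.45, 0.65, 55), (0.4, 0.65, 68), (0.35, 0.65, 123), (0.4, 0.6, 171), (0.3, 0.65, 70), (0.35, 0.6, 32), (0.6, 0.4, 118), (0.65, 0.4, 35), (0.45, 0.45, 100), (0.6, 0.35, 56), (0.65, 0.35, 48), (0.4, 0.45, 205), (0.45, 0.4, 64), (0.4, 0.4, 59), (0.65, 0.25, 32), (0.65, 0.2, 111), (0.65, 0.15, 115), (0.65, 0.1, 209)]
side 0.12 [(0.85, 0.7, 92), (0.8, 0.7, 90), (0.85, 0.65, 94), (0.75, 0.7, 98), (0.8, 0.65, 99), (0.7, 0.7, 58), (0.85, 0.6, 100), (0.75, 0.65, 95), (0.8, 0.6, 108), (0.7, 0.65, 74), (0.85, 0.55, 105), (0.75, 0.6, 105), (0.8, 0.55, 108), (0.7, 0.6, 82), (0.85, 0.5, 168), (0.75, 0.55, 113), (0.8, 0.5, 175), (0.7, 0.55, 84), (0.75, 0.5, 172), (0.7, 0.5, 63), (0.45, 0.7, 46), (0.4, 0.7, 57), (0.35, 0.7, 79), (0.45, 0.65, 19), (0.4, 0.65, 56), (0.35, 0.65, 61), (0.3, 0.65, 27), (0.4, 0.6, 23), (0.65, 0.4, 62), (0.6, 0.4, 96), (0.4, 0.45, 122), (0.45, 0.45, 96)
[... 436 characters left out ...]
.12 [(0.45, 0.45, 506), (0.45, 0.5, 214), (0.4, 0.45, 50), (0.4, 0.5, 69), (0.35, 0.65, 92), (0.4, 0.6, 126), (0.4, 0.65, 308), (0.6, 0.4, 92), (0.65, 0.4, 565), (0.45, 0.65, 117), (0.7, 0.5, 107), (0.75, 0.5, 497), (0.7, 0.55, 225), (0.75, 0.55, 854), (0.7, 0.6, 157), (0.8, 0.5, 175), (0.75, 0.6, 136)]
scene 0.2 [(0.2, 0.5, 150), (0.25, 0.6, 75), (0.4, 0.45, 43), (0.45, 0.45, 407), (0.45, 0.5, 97)]
t 0.1 pos [0.2563 0.5696 0.2218] box [-0.3887  0.5838] yaw 65.8 z [-0.    -0.001 -1.   ] F [ 0.6 -0.3 -0.7] w 0.0869 q [-1.17  0.33 -0.06  1.46  0.02  1.35 -0.09]
[0.47665904 0.07993145]
turn [-0.   0.1 -9.2] shift [-0.1871  0.2417 -0.1079]
turn [ -0.    0.1 -23.2] shift [-0.3563  0.4019 -0.1077]
```

Emit:
{"op": "carry_out", "data": {"increments": "0 0 0 0 0 -0.055 0; 0 0 0 0 0 -0.11 0; 0 0 -3 -0.035 0.045 -0.11 0; 0 0 -6 -0.07 0.09 -0.11 0; 0 0 -9 -0.105 0.135 -0.11 0", "squeeze": 10}}

```text
time: 0.72
ee_pos: [0.337, 0.4168, 0.3317]
eef_rot: [0.794, 0.608, -0.001, 0.0]
ft_force: [0.7, 0.5, 1.0]
width: 0.0452
```

Run:
```python
from h import *
st()
a=hpos(-5.2,.212,.06)
inc([a[0],a[1],.33],Rdown(89))
```

```text
t 0.72 pos [0.337  0.4168 0.3317] box [-0.3197  0.4254] yaw 74.9 z [-0.001 -0.002 -1.   ] F [0.7 0.5 1. ] w 0.0452 q [-0.98  0.1   0.01  1.51 -0.    1.53  0.33]
turn [ -0.    0.1 -14.1] shift [-0.2888  0.2227  0.0021]
```

Emit:
{"op": "carry_out", "data": {"increments": "0 0 -3 -0.048 0.037 0 0; 0 0 -6 -0.096 0.074 0 0; 0 0 -9 -0.144 0.111 0 0; 0 0 -12 -0.192 0.148 0 0; 0 0 -14 -0.24 0.185 0 0"}}

```text
time: 1.35
ee_pos: [0.4533, 0.1349, 0.3319]
eef_rot: [0.713, 0.701, -0.001, 0.0]
ft_force: [1.3, 1.0, 0.6]
width: 0.0014
```

Run:
```python
from h import *
st()
a=hpos(-5.2,.212,.055)
inc([a[0],a[1],.025],Rdown(89))
```

```text
t 1.35 pos [0.4533 0.1349 0.3319] box [-0.2249  0.1355] yaw 89.0 z [-0.001 -0.001 -1.   ] F [1.3 1.  0.6] w 0.0014 q [-0.69 -0.06  0.29  1.67  0.02  1.53  1.15]
turn [-0.   0.1 -0. ] shift [-0.0591  0.0246  0.3069]
```

Emit:
{"op": "carry_out", "data": {"increments": "0 0 0 -0.05 0.0246 0.02 0; 0 0 0 -0.054 0.0246 0.08 0; 0 0 0 -0.054 0.0246 0.14 0; 0 0 0 -0.054 0.0246 0.2 0; 0 0 0 -0.054 0.0246 0.2 0"}}

```text
time: 1.98
ee_pos: [0.4738, 0.0792, 0.1287]
eef_rot: [0.714, 0.701, -0.005, -0.001]
ft_force: [-1.2, 1.1, 1.2]
width: 0.0003
```

Run:
```python
from h import *
st()
for n in("side","scene","wrist"):
    p,d=r.camera(n);cv2.imwrite(f"pics/{n}1.png",p);np.save(f"pics/{n}1.npy",d)
a=hpos(-5.2,.212,.055)
inc([a[0],a[1],.025],Rdown(89))
p=cv2.imread("pics/side1.png");cv2.imwrite("pics/c2.png",cv2.resize(p[150:320,250:450],None,fx=4,fy=3.5,interpolation=2))
```

```text
t 1.98 pos [0.4738 0.0792 0.1287] box [-0.2086  0.0785] yaw 89.0 z [-0.008 -0.004 -1.   ] F [-1.2  1.1  1.2] w 0.0003 q [-0.61  0.09  0.37  1.96 -0.03  1.1   1.32]
turn [ 0.1  0.  -0. ] shift [-0.0056 -0.0017  0.1094]
```

View pics/c2.png

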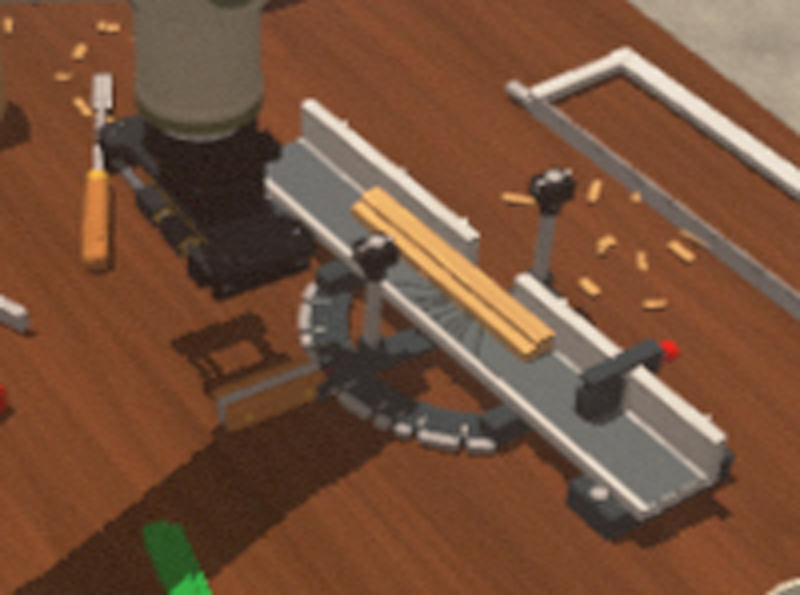

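View pics/wrist1.png

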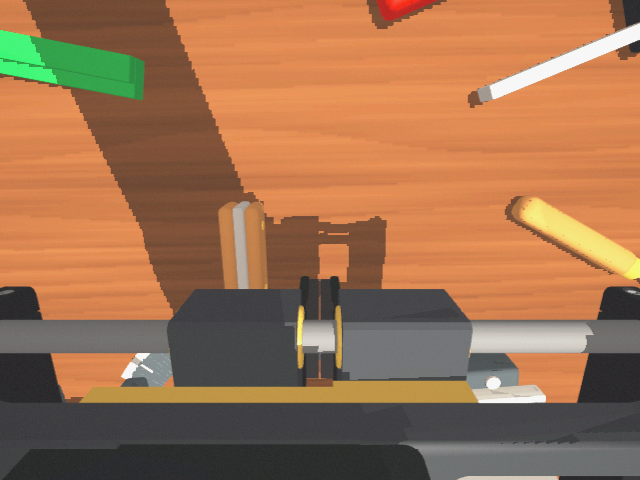

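The side crop shows the handle end at (225,405), with the gripper above and to its left. In the wrist view the handle is at (243,245) and the fingertips at (320,320). The gap beside the handle is free, so I descend.

Emit:
{"op": "carry_out", "data": {"increments": "0 0 0 -0.0055 -0.0017 0.05 0; 0 0 0 -0.0055 -0.0017 0.085 0; 0 0 0 -0.0055 -0.0017 0.104 0; 0 0 0 -0.0055 -0.0017 0.105 0; 0 0 0 -0.0055 -0.0017 0.105 0"}}

```text
time: 2.75
ee_pos: [0.4782, 0.0755, 0.0314]
eef_rot: [0.713, 0.701, 0.002, 0.001]
ft_force: [-0.0, -0.3, -0.2]
width: 0.0007
```

Run:
```python
from h import *
st()
for th in (-5,0,4,8,12,15):
    a=hpos(th,.212,.030);print(th,end=' ');inc([*a,.025],Rdown(94.3+th))
```

```text
t 2.75 pos [0.4782 0.0755 0.0314] box [-0.2045  0.0745] yaw 89.0 z [ 0.005  0.001 -1.   ] F [-0.  -0.3 -0.2] w 0.0007 q [-0.58  0.23  0.36  2.05 -0.11  0.87  1.39]
-5 turn [ 0.3 -0.  -0.3] shift [-0.0264 -0.0017  0.0064]
0 turn [ 0.3 -0.  -5.3] shift [-0.045  -0.0034  0.0064]
4 turn [ 0.3 -0.  -9.3] shift [-0.0599 -0.0036  0.0064]
8 turn [  0.3  -0.  -13.3] shift [-0.0748 -0.0027  0.0064]
12 turn [  0.3  -0.  -17.3] shift [-0.0897 -0.0008  0.0064]
15 turn [  0.3   0.  -20.3] shift [-0.1007  0.0013  0.0064]
```

Emit:
{"op": "carry_out", "data": {"increments": "0.3 0 -1 -0.015 -0.001 0.004 0; 0.3 0 -2 -0.026 -0.0015 0.0055 0; 0.3 0 -4 -0.038 -0.003 0.006 0; 0.3 0 -6 -0.049 -0.0035 0.006 0; 0.3 0 -9 -0.06 -0.0036 0.006 0"}}

```text
time: 3.38
ee_pos: [0.4751, 0.0241, 0.0276]
eef_rot: [0.654, 0.756, 0.005, -0.002]
ft_force: [-1.4, 54.3, -3.5]
width: 0.0005
```

```bash
cat > look.py <<'E'
from h import *
import sys
n=sys.argv[1];c=sys.argv[2]
p,d=r.camera(c);cv2.imwrite(f"pics/{c}{n}.png",p);np.save(f"pics/{c}{n}.npy",d)
W=pts(d,r.camera_model(c));b=(W[...,:2]-PIV)@RB
k=(d>0)&(W[...,2]>.155)&(W[...,2]<.172)
for nm,kk in(("front",k&(abs(np.hypot(b[...,0],b[...,1])-.105)<.025)&(b[...,0]<-.04)),("rear",k&(abs(np.hypot(b[...,0],b[...,1])-.05)<.025)&(b[...,0]>0))):
    q=b[kk]
    if len(q)>10:
        c0=(np.percentile(q,4,axis=0)+np.percentile(q,96,axis=0))/2
        print(nm,len(q),c0.round(4),"th",np.degrees(np.arctan2(-c0[1],-c0[0]) if nm=="front" else np.arctan2(c0[1],c0[0])).round(1))
E
python3 - <<'E'
from h import *
st()
for th in (0,5,8,12,15,18,20):
    a=hpos(th,.212,.030);print(th,end=' ');inc([*a,.025],Rdown(94.3+th))
E
python3 look.py 2 side;python3 look.py 2 scene
```

```text
t 3.38 pos [0.4751 0.0241 0.0276] box [-0.2114  0.0234] yaw 98.3 z [ 0.003  0.011 -1.   ] F [-1.4 54.3 -3.5] w 0.0005 q [-0.48  0.22  0.37  2.07 -0.12  0.86  1.68]
0 turn [ 0.3 -0.6  4. ] shift [ 0.0066 -0.0002  0.0027]
5 turn [ 0.3 -0.6 -1. ] shift [-0.0118 -0.0033  0.0024]
8 turn [ 0.3 -0.6 -4. ] shift [-0.0229 -0.0043  0.0023]
12 turn [ 0.3 -0.6 -8. ] shift [-0.0379 -0.0049  0.0022]
15 turn [  0.3  -0.6 -11. ] shift [-0.0491 -0.0046  0.002 ]
18 turn [  0.3  -0.6 -14. ] shift [-0.0603 -0.0037  0.0019]
20 turn [  0.4  -0.6 -16. ] shift [-0.0677 -0.0028  0.0018]
front 80 [-0.1064 -0.0035] th 1.9
rear 75 [ 0.048  -0.0013] th -1.6
front 144 [-0.1045  0.0025] th -1.4
rear 176 [0.05   0.0043] th 4.9
```

Run:
```python
from h import *
st()
a=cv2.imread("pics/side2.png")[150:320,250:450];b=cv2.imread("pics/scene2.png")[220:350,220:400]
cv2.imwrite("pics/c3.png",np.hstack([cv2.resize(a,(400,340),interpolation=2),cv2.resize(b,(400,340),interpolation=2)]))
```

```text
t 3.48 pos [0.4751 0.0243 0.0276] box [-0.2114  0.0237] yaw 98.4 z [ 0.003  0.011 -1.   ] F [-0.7 32.8 -2.7] w 0.0009 q [-0.48  0.22  0.37  2.07 -0.12  0.86  1.68]
```

View pics/c3.png

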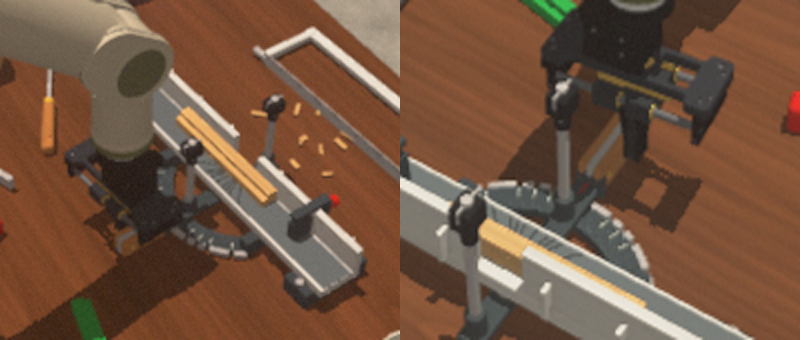

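Run:
```python
from h import *
for i in range(4):
    p,d=r.camera("wrist");st()
cv2.imwrite("pics/wrist3.png",p)
print(r.read_state()["torque"])
```

```text
t 3.52 pos [0.4751 0.0244 0.0276] box [-0.2114  0.0237] yaw 98.3 z [ 0.003  0.01  -1.   ] F [-1.1 31.5 -2.3] w 0.0003 q [-0.48  0.22  0.37  2.07 -0.12  0.86  1.68]
t 3.58 pos [0.4751 0.0243 0.0276] box [-0.2114  0.0236] yaw 98.3 z [ 0.003  0.01  -1.   ] F [-1.3 31.9 -2.5] w 0.0006 q [-0.48  0.22  0.37  2.07 -0.12  0.86  1.68]
t 3.62 pos [0.4751 0.0243 0.0276] box [-0.2114  0.0236] yaw 98.3 z [ 0.003  0.01  -1.   ] F [-0.8 31.9 -1.5] w 0.0007 q [-0.48  0.22  0.37  2.07 -0.12  0.86  1.68]
t 3.67 pos [0.4751 0.0243 0.0275] box [-0.2114  0.0236] yaw 98.3 z [ 0.003  0.01  -1.   ] F [-0.8 31.5 -1.5] w 0.0006 q [-0.48  0.22  0.37  2.07 -0.12  0.86  1.68]
[ 7.02638527  0.19507046 -0.19039986]
```

View pics/wrist3.png

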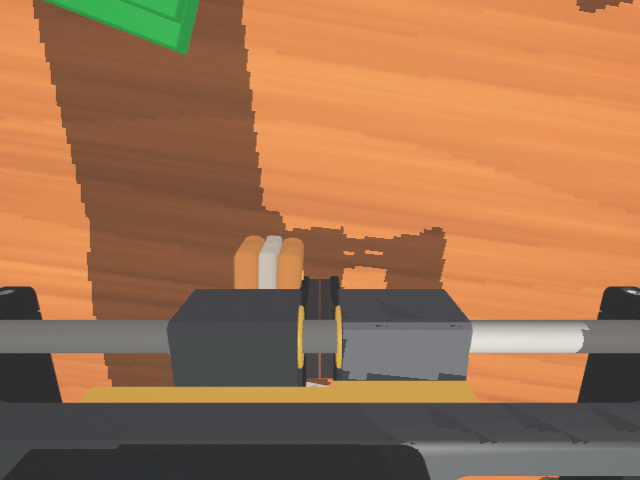

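```bash
cat > ang.py <<'E'
from h import *
import sys
# handle wood/steel top strip: fit angle from points z .038-.048 beyond radius .15
def ang(c,f):
    p=cv2.imread(f"pics/{f}.png");d=np.load(f"pics/{f}.npy");W=pts(d,r.camera_model(c));b=(W[...,:2]-PIV)@RB
    rr=np.hypot(b[...,0],b[...,1]);k=(d>0)&(W[...,2]>.036)&(W[...,2]<.05)&(rr>.15)&(rr<.245)&(b[...,0]<-.1)&(abs(b[...,1])<.16)
    q=b[k]
    if len(q)<15: print("few",len(q));return
    rc=cv2.minAreaRect((q*1000).astype(np.float32));v,u=np.where(k)
    th=np.degrees(np.arctan2(-q[:,1],-q[:,0]))
    print(c,f,len(q),[np.round(x,1) for x in rc],"th med",np.median(th).round(2),"range",np.percentile(th,[3,97]).round(1),"px",u.min(),u.max(),v.min(),v.max())
if __name__=="__main__":
    for a in sys.argv[1:]:
        ang(a.rstrip("0123456789"),a)
E
python3 ang.py side0 scene0 side1 scene1 side2 scene2
python3 - <<'E'
from h import *
p=cv2.imread("pics/scene2.png")
cv2.imwrite("pics/c4.png",cv2.resize(p[225:325,250:370],None,fx=6,fy=6,interpolation=2))
E
```

```text
side side0 245 [array([-193.9,   15.3]), array([35.2, 84.8]), np.float64(85.0)] th med -4.28 range [-8.9  0.3] px 303 331 252 269
scene scene0 351 [array([-194.5,   19.8]), array([32.9, 86.4]), np.float64(84.8)] th med -6.68 range [-11.   -1.6] px 305 334 266 291
side side1 242 [array([-194. ,   14.2]), array([35.5, 87.4]), np.float64(83.3)] th med -4.02 range [-9.   0.2] px 303 331 252 269
scene scene1 361 [array([-193.7,   19.8]), array([33.5, 87.4]), np.float64(85.3)] th med -6.59 range [-10.8  -1.7] px 305 334 266 291
side side2 105 [array([-221.1,    1.6]), array([51.3, 32.6]), np.float64(55.7)] th med 0.67 range [-5.4  4.8] px 307 318 260 275
scene scene2 318 [array([-192.6,    8.7]), array([49.3, 82.6]), np.float64(88.1)] th med -0.88 range [-8.7  4. ] px 300 330 263 289
```

View pics/c4.png

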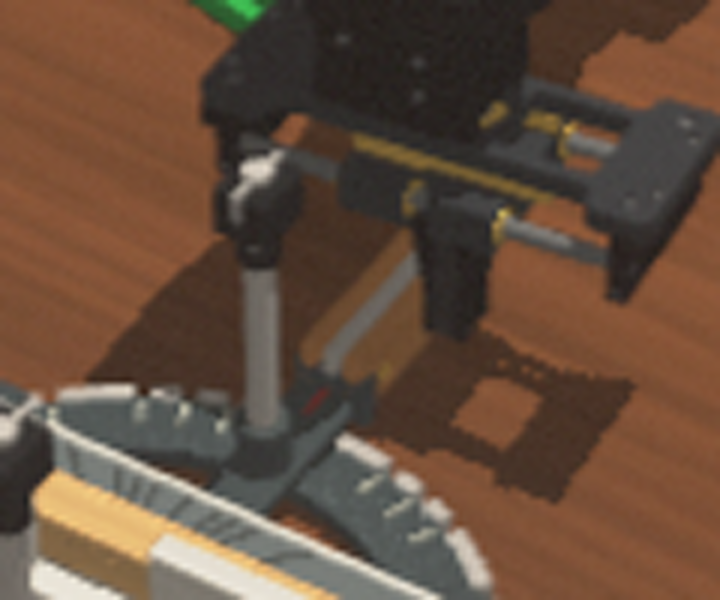

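The scene crop shows the arm near square, with the fingertip flat on the handle's left scale at (400,290) and the post clear of the gripper. It is seated in the square notch, so I push on a little.

Emit:
{"op": "carry_out", "data": {"increments": "0.3 -0.6 0 -0.006 -0.001 0.002 0; 0.3 -0.6 0 -0.008 -0.001 0.002 0; 0.3 -0.6 0 -0.01 -0.001 0.002 0; 0.3 -0.6 0 -0.012 -0.001 0.002 0; 0.3 -0.6 0 -0.012 -0.001 0.002 0"}}

```text
time: 4.3
ee_pos: [0.4752, 0.0234, 0.0274]
eef_rot: [0.651, 0.759, 0.004, -0.004]
ft_force: [-12.2, 40.5, 10.0]
width: 0.0005
```

```bash
python3 - <<'E'
from h import *
st()
E
python3 look.py 4 side;python3 look.py 4 scene; python3 ang.py side4 scene4
```

```text
t 4.3 pos [0.4752 0.0234 0.0274] box [-0.2114  0.0227] yaw 98.7 z [-0.002  0.011 -1.   ] F [-12.2  40.5  10. ] w 0.0005 q [-0.47  0.23  0.37  2.07 -0.12  0.87  1.69]
front 78 [-0.1064 -0.0036] th 1.9
rear 71 [0.0488 0.0001] th 0.1
front 142 [-0.1046  0.0021] th -1.1
rear 187 [0.0498 0.0046] th 5.3
side side4 106 [array([-220.6,   -0.6]), array([48.1, 35.6]), np.float64(54.1)] th med 0.98 range [-6.3  4.9] px 307 319 260 274
scene scene4 322 [array([-191.7,    8.8]), array([80.7, 50.1]), np.float64(1.7)] th med -0.49 range [-8.7  4.3] px 299 330 263 288
```

Emit:
{"op": "carry_out", "data": {"increments": "0 0 0 0.005 0 0 0; 0 0 0 0.012 0 0 0; 0 0 0 0.02 0 0 0; 0 0 0 0.02 0 0 0; 0 0 0 0.02 0 0 0"}}

```text
time: 5.03
ee_pos: [0.4723, 0.0412, 0.0275]
eef_rot: [0.651, 0.759, 0.003, -0.004]
ft_force: [0.1, -0.5, 0.4]
width: 0.0007
```

```bash
python3 - <<'E'
from h import *
st()
E
python3 look.py 5 side;python3 look.py 5 scene; python3 ang.py side5 scene5; python3 look.py 5 wrist
python3 - <<'E'
from h import *
st()
a=cv2.imread("pics/side5.png")[190:290,280:400];b=cv2.imread("pics/scene5.png")[225:325,250:370]
cv2.imwrite("pics/c5.png",np.hstack([cv2.resize(a,(400,333),interpolation=2),cv2.resize(b,(400,333),interpolation=2)]))
E
```

```text
t 5.03 pos [0.4723 0.0412 0.0275] box [-0.213   0.0407] yaw 98.7 z [-0.002  0.009 -1.   ] F [ 0.1 -0.5  0.4] w 0.0007 q [-0.51  0.22  0.36  2.07 -0.11  0.87  1.64]
front 79 [-0.105 -0.005] th 2.7
rear 72 [ 0.0486 -0.0003] th -0.3
front 141 [-0.1035  0.0004] th -0.2
rear 184 [0.0504 0.0052] th 5.9
side side5 163 [array([-205.4,   -9. ]), array([63.3, 93.8]), np.float64(51.2)] th med 4.24 range [-9.4  7.3] px 304 335 257 276
scene scene5 386 [array([-194.1,   16.6]), array([87.2, 69.1]), np.float64(1.2)] th med -0.09 range [-12.9   5.1] px 298 337 263 288
t 5.17 pos [0.4722 0.0412 0.0275] box [-0.2131  0.0407] yaw 98.7 z [-0.002  0.009 -1.   ] F [-0.3 -0.  -0.4] w -0.0 q [-0.51  0.22  0.36  2.07 -0.11  0.87  1.64]
```

View pics/c5.png

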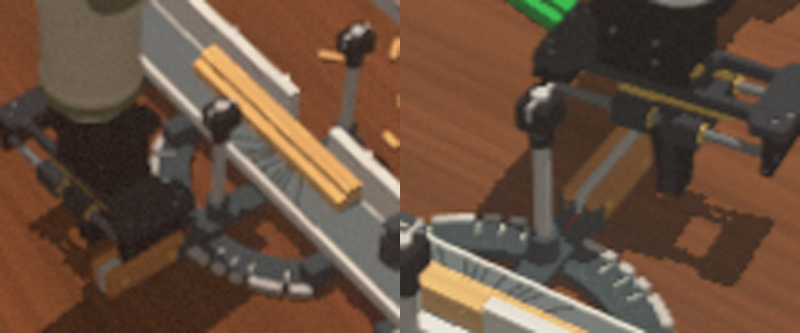

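View pics/wrist5.png

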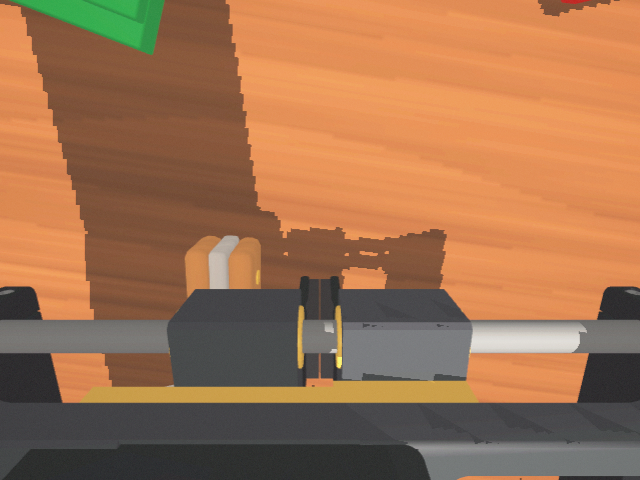

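Run:
```python
from h import *
for c,f in(("side","side4"),("scene","scene4"),("scene","scene5")):
    d=np.load(f"pics/{f}.npy");p=cv2.imread(f"pics/{f}.png");W=pts(d,r.camera_model(c));b=(W[...,:2]-PIV)@RB
    for lo,hi in((.01,.03),(.03,.05),(.05,.08),(.08,.1),(.1,.13),(.13,.17),(.17,.22)):
        k=(d>0)&(W[...,2]>lo)&(W[...,2]<hi)&(abs(b[...,1]-.02)<.13)&(b[...,0]>-.28)&(b[...,0]<-.06)
        q=b[k]
        print(f,lo,len(q),np.percentile(q,[1,99],axis=0).round(3).tolist() if len(q)>5 else "")
# top view z-colored of scene4
img=np.zeros((500,600,3),np.uint8)
for c,f in(("side","side4"),("scene","scene4")):
    d=np.load(f"pics/{f}.npy");p=cv2.imread(f"pics/{f}.png");W=pts(d,r.camera_model(c));b=(W[...,:2]-PIV)@RB
    k=(d>0)&(W[...,2]>.008)&(W[...,2]<.2)&(abs(b[...,1])<.15)&(b[...,0]>-.26)&(b[...,0]<-.01)
    z=cv2.applyColorMap(np.clip(W[...,2][k]/.2*255,0,255).astype(np.uint8).reshape(-1,1),cv2.COLORMAP_JET)[:,0]
    for (x,y),cc in zip(b[k],z): cv2.circle(img,(int((.15-y)*2000),int((-.01-x)*2000)),2,cc.tolist(),-1)
cv2.imwrite("pics/zt.png",img)
```

```text
side4 0.01 598 [[-0.236, -0.107], [-0.062, 0.097]]
side4 0.03 261 [[-0.238, -0.107], [-0.06, 0.124]]
side4 0.05 65 [[-0.225, -0.085], [-0.06, 0.143]]
side4 0.08 33 [[-0.238, -0.068], [-0.101, 0.102]]
side4 0.1 401 [[-0.253, -0.075], [-0.103, 0.106]]
side4 0.13 869 [[-0.253, -0.078], [-0.094, 0.111]]
side4 0.17 424 [[-0.248, -0.035], [-0.128, 0.027]]
scene4 0.01 1041 [[-0.201, -0.094], [-0.083, 0.099]]
scene4 0.03 538 [[-0.226, -0.106], [-0.06, 0.116]]
scene4 0.05 159 [[-0.217, -0.004], [-0.06, 0.124]]
scene4 0.08 58 [[-0.241, -0.058], [-0.099, 0.109]]
scene4 0.1 796 [[-0.246, -0.062], [-0.1, 0.115]]
scene4 0.13 1570 [[-0.25, -0.071], [-0.091, 0.117]]
scene4 0.17 569 [[-0.223, -0.027], [-0.105, 0.058]]
scene5 0.01 1040 [[-0.224, -0.095], [-0.083, 0.098]]
scene5 0.03 623 [[-0.234, -0.105], [-0.061, 0.114]]
scene5 0.05 165 [[-0.218, -0.064], [-0.06, 0.09]]
scene5 0.08 45 [[-0.219, -0.04], [-0.097, 0.127]]
scene5 0.1 773 [[-0.249, -0.042], [-0.1, 0.133]]
scene5 0.13 1586 [[-0.251, -0.053], [-0.091, 0.135]]
scene5 0.17 579 [[-0.228, -0.008], [-0.102, 0.076]]
```

View pics/zt.png

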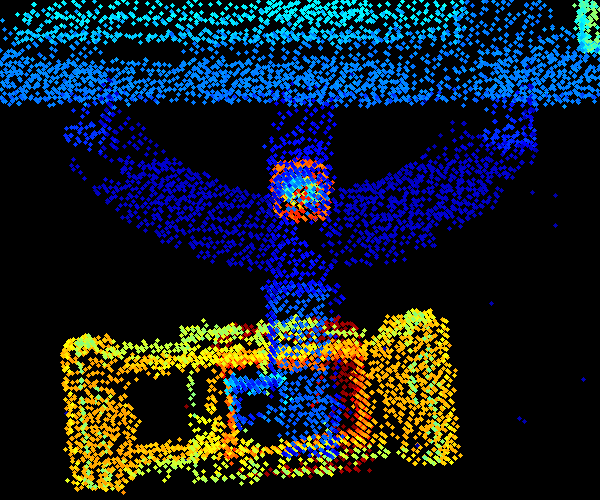

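Emit:
{"op": "carry_out", "data": {"increments": "0 0 1 -0.008 0 0 0; 0 0 2 -0.012 0 0 0; 0 0 3 -0.016 0 0 0; 0 0 4 -0.018 0 0 0; 0 0 4 -0.02 0 0 0"}}

```text
time: 5.8
ee_pos: [0.4752, 0.0214, 0.0273]
eef_rot: [0.678, 0.735, 0.003, -0.004]
ft_force: [0.7, -0.3, -0.4]
width: 0.0003
```

Run:
```python
from h import *
st();print(r.read_state()["torque"])
```

```text
t 5.8 pos [0.4752 0.0214 0.0273] box [-0.2115  0.0207] yaw 94.7 z [-0.002  0.009 -1.   ] F [ 0.7 -0.3 -0.4] w 0.0003 q [-0.48  0.23  0.38  2.07 -0.12  0.87  1.62]
[-0.01480956 -0.00817262  0.0280328 ]
```

Emit:
{"op": "carry_out", "data": {"increments": "0 0 0 -0.002 0 0 0; 0 0 0 -0.004 0 0 0; 0 0 0 -0.006 0 0 0; 0 0 0 -0.008 0 0 0; 0 0 0 -0.01 0 0 0"}}

```text
time: 6.42
ee_pos: [0.4759, 0.0115, 0.0272]
eef_rot: [0.677, 0.736, 0.003, -0.004]
ft_force: [-3.1, 5.1, 3.7]
width: 0.0006
```

```bash
python3 - <<'E'
from h import *
st();print(r.read_state()["torque"])
E
python3 look.py 6 scene;python3 look.py 6 side
```

```text
t 6.42 pos [0.4759 0.0115 0.0272] box [-0.2116  0.0108] yaw 94.7 z [-0.002  0.009 -1.   ] F [-3.1  5.1  3.7] w 0.0006 q [-0.47  0.23  0.39  2.06 -0.13  0.87  1.65]
[0.98625776 0.55385325 0.06718653]
front 144 [-0.1041 -0.0046] th 2.5
rear 181 [0.05   0.0075] th 8.5
front 77 [-0.1061 -0.0103] th 5.5
rear 80 [0.0491 0.0018] th 2.1
```

```bash
cat > nx.py <<'E'
from h import *
import sys
st()
for th in map(float,sys.argv[1:]):
    a=hpos(th,.212,.030);print(th,end=' ');inc([*a,.026],Rdown(94.3+th))
E
python3 nx.py 5 7 9 11 13 15 17
```

```text
t 6.53 pos [0.4762 0.0107 0.0272] box [-0.2114  0.0099] yaw 94.7 z [-0.002  0.008 -1.   ] F [ 0.4 -0.2  0. ] w 0.0005 q [-0.47  0.23  0.39  2.06 -0.13  0.87  1.65]
5.0 turn [-0.  -0.5 -4.6] shift [ 0.0015 -0.0024  0.0012]
7.0 turn [-0.  -0.5 -6.6] shift [-0.006  -0.0027  0.0011]
9.0 turn [-0.  -0.5 -8.6] shift [-0.0135 -0.0028  0.0011]
11.0 turn [ -0.   -0.5 -10.6] shift [-0.0209 -0.0026  0.001 ]
13.0 turn [ -0.   -0.5 -12.6] shift [-0.0284 -0.0021  0.0009]
15.0 turn [ -0.   -0.5 -14.6] shift [-0.0358 -0.0014  0.0009]
17.0 turn [  0.   -0.5 -16.6] shift [-0.0432 -0.0004  0.0008]
```

Emit:
{"op": "carry_out", "data": {"increments": "0 -0.5 -1 -0.003 -0.001 0.001 0; 0 -0.5 -3 -0.006 -0.002 0.001 0; 0 -0.5 -5 -0.01 -0.0025 0.001 0; 0 -0.5 -7 -0.014 -0.003 0.001 0; 0 -0.5 -9 -0.018 -0.003 0.001 0"}}

```text
time: 7.15
ee_pos: [0.4755, -0.0073, 0.0263]
eef_rot: [0.617, 0.787, 0.0, 0.001]
ft_force: [2.0, 5.6, 1.4]
width: 0.0004
```

```bash
python3 nx.py 9 11 13 14 15 17
```

```text
t 7.15 pos [ 0.4755 -0.0073  0.0263] box [-0.2133 -0.008 ] yaw 103.8 z [ 0.002 -0.    -1.   ] F [2.  5.6 1.4] w 0.0004 q [-0.43  0.23  0.38  2.07 -0.11  0.86  1.83]
9.0 turn [0.1 0.  0.5] shift [0.0045 0.     0.0003]
11.0 turn [ 0.1  0.  -1.5] shift [-0.0029 -0.001   0.0003]
13.0 turn [ 0.1  0.1 -3.5] shift [-0.0104 -0.0017  0.0003]
14.0 turn [ 0.1  0.1 -4.5] shift [-0.0141 -0.002   0.0003]
15.0 turn [ 0.1  0.1 -5.5] shift [-0.0178 -0.0022  0.0003]
17.0 turn [ 0.1  0.1 -7.5] shift [-0.0253 -0.0024  0.0003]
```

Emit:
{"op": "carry_out", "data": {"increments": "0 0 -1 -0.003 0 0 0; 0 0 -2 -0.006 -0.001 0 0; 0 0 -3 -0.009 -0.0015 0 0; 0 0 -4 -0.012 -0.002 0 0; 0 0 -5 -0.015 -0.002 0 0"}}

```text
time: 7.78
ee_pos: [0.4773, -0.0227, 0.0264]
eef_rot: [0.582, 0.813, 0.0, 0.001]
ft_force: [1.3, 2.7, 0.8]
width: 0.0004
```

```bash
python3 nx.py 14 15 17 18 19 20 ;python3 look.py 7 scene;python3 look.py 7 side
```

```text
t 7.78 pos [ 0.4773 -0.0227  0.0264] box [-0.2127 -0.0234] yaw 108.9 z [ 0.002 -0.001 -1.   ] F [1.3 2.7 0.8] w 0.0004 q [-0.39  0.23  0.38  2.06 -0.11  0.86  1.95]
14.0 turn [0.1 0.1 0.6] shift [0.0013 0.0001 0.0004]
15.0 turn [ 0.1  0.1 -0.4] shift [-0.0024 -0.0004  0.0004]
17.0 turn [ 0.1  0.1 -2.4] shift [-0.0099 -0.0013  0.0004]
18.0 turn [ 0.1  0.1 -3.4] shift [-0.0136 -0.0016  0.0004]
19.0 turn [ 0.1  0.1 -4.4] shift [-0.0173 -0.0019  0.0004]
20.0 turn [ 0.1  0.1 -5.4] shift [-0.021  -0.0021  0.0004]
front 137 [-0.1013 -0.0197] th 11.0
rear 177 [0.0494 0.0159] th 17.8
front 82 [-0.1024 -0.026 ] th 14.3
rear 75 [0.047 0.01 ] th 12.0
```

Emit:
{"op": "carry_out", "data": {"increments": "0 0 -1 -0.003 0 0 0; 0 0 -2 -0.006 -0.001 0 0; 0 0 -3 -0.009 -0.0012 0 0; 0 0 -4 -0.012 -0.0015 0 0; 0 0 -5 -0.015 -0.0015 0 0"}}

```text
time: 8.5
ee_pos: [0.4778, -0.0314, 0.026]
eef_rot: [0.544, 0.839, 0.001, -0.004]
ft_force: [-15.5, 33.5, 18.1]
width: 0.0003
```

```bash
python3 nx.py 17 18 19 20 21 22 ;python3 look.py 8 scene;python3 look.py 8 side
```

```text
t 8.5 pos [ 0.4778 -0.0314  0.026 ] box [-0.2129 -0.0322] yaw 114.1 z [-0.005  0.007 -1.   ] F [-15.5  33.5  18.1] w 0.0003 q [-0.36  0.24  0.37  2.05 -0.12  0.87  2.07]
17.0 turn [-0.1 -0.5  2.8] shift [-0.0015  0.0009 -0.    ]
18.0 turn [-0.1 -0.5  1.8] shift [-0.0052  0.0002 -0.0001]
19.0 turn [-0.1 -0.5  0.8] shift [-0.0089 -0.0004 -0.0001]
20.0 turn [-0.1 -0.5 -0.2] shift [-0.0126 -0.0009 -0.0001]
21.0 turn [-0.1 -0.5 -1.2] shift [-0.0163 -0.0014 -0.0001]
22.0 turn [-0.1 -0.5 -2.2] shift [-0.02   -0.0018 -0.0002]
front 144 [-0.0997 -0.0242] th 13.7
rear 178 [0.0489 0.0176] th 19.8
front 82 [-0.1022 -0.0297] th 16.2
rear 71 [0.0471 0.0118] th 14.1
```

Emit:
{"op": "carry_out", "data": {"increments": "0 0 1 0.004 0 0 0; 0 -0.5 2 0.008 0 0 0; 0 -0.5 3 0.012 0 0 0; 0 -0.5 4 0.012 0 0 0; 0 -0.5 4 0.012 0 0 0"}}

```text
time: 9.22
ee_pos: [0.473, -0.0209, 0.0261]
eef_rot: [0.573, 0.819, -0.001, -0.0]
ft_force: [-0.0, -0.8, -0.0]
width: 0.0003
```

```bash
python3 nx.py 15 16 17 18 19 20 21 22 ;python3 look.py 9 scene;python3 look.py 9 side
```

```text
t 9.22 pos [ 0.473  -0.0209  0.0261] box [-0.2169 -0.0213] yaw 110.1 z [-0.002 -0.002 -1.   ] F [-0.  -0.8 -0. ] w 0.0003 q [-0.39  0.23  0.37  2.07 -0.11  0.86  1.96]
15.0 turn [-0.1  0.1  0.8] shift [-0.0056  0.003   0.0001]
16.0 turn [-0.1  0.1 -0.2] shift [-0.0093  0.0024  0.0001]
17.0 turn [-0.1  0.1 -1.2] shift [-0.013   0.002   0.0001]
18.0 turn [-0.1  0.1 -2.2] shift [-0.0168  0.0016  0.0001]
19.0 turn [-0.1  0.1 -3.2] shift [-0.0205  0.0012  0.0001]
20.0 turn [-0.1  0.1 -4.2] shift [-0.0242  0.0009  0.0001]
21.0 turn [-0.1  0.1 -5.2] shift [-0.0279  0.0007  0.0001]
22.0 turn [-0.1  0.1 -6.2] shift [-0.0317  0.0006  0.0001]
front 139 [-0.1016 -0.0228] th 12.6
rear 176 [0.0493 0.0167] th 18.7
front 86 [-0.1024 -0.0295] th 16.1
rear 75 [0.0464 0.0106] th 12.9
```

Emit:
{"op": "carry_out", "data": {"increments": "0 0 0 -0.008 0.002 0 0; 0 0 0 -0.012 0.002 0 0; 0 0 -1 -0.015 0.002 0 0; 0 0 -2 -0.018 0.002 0 0; 0 0 -3 -0.021 0.0015 0 0"}}

```text
time: 9.95
ee_pos: [0.4786, -0.0316, 0.026]
eef_rot: [0.549, 0.836, 0.001, -0.007]
ft_force: [-21.6, 41.4, 24.8]
width: 0.0005
```

```bash
python3 nx.py 16 17 18 19 20 21 22 ;python3 look.py 10 scene;python3 look.py 10 side; python3 -c "
from h import *;st()"
```

```text
t 9.95 pos [ 0.4786 -0.0316  0.026 ] box [-0.2121 -0.0324] yaw 113.4 z [-0.01   0.009 -1.   ] F [-21.6  41.4  24.8] w 0.0005 q [-0.36  0.25  0.37  2.05 -0.13  0.88  2.06]
16.0 turn [-0.3 -0.7  3.1] shift [0.0026 0.001  0.    ]
17.0 turn [-0.3 -0.7  2.1] shift [-0.001   0.0003 -0.    ]
18.0 turn [-0.3 -0.7  1.1] shift [-0.0047 -0.0003 -0.0001]
19.0 turn [-0.3 -0.7  0.1] shift [-0.0084 -0.0009 -0.0001]
20.0 turn [-0.3 -0.7 -0.9] shift [-0.0121 -0.0014 -0.0002]
21.0 turn [-0.3 -0.7 -1.9] shift [-0.0158 -0.0018 -0.0002]
22.0 turn [-0.3 -0.7 -2.9] shift [-0.0196 -0.0022 -0.0002]
front 137 [-0.1004 -0.0242] th 13.5
rear 176 [0.0484 0.0178] th 20.2
front 88 [-0.1021 -0.03  ] th 16.4
rear 73 [0.0481 0.011 ] th 12.9
t 10.05 pos [ 0.4786 -0.0316  0.026 ] box [-0.2121 -0.0324] yaw 113.4 z [-0.01   0.008 -1.   ] F [-18.6  34.4  21.9] w 0.0005 q [-0.36  0.25  0.37  2.05 -0.13  0.88  2.06]
```

```bash
python3 - <<'E'
from h import *
s=r.read_state();F=s["ft_force"];T=s["torque"];print(F,T)
R=Ro.from_quat(s["eef_rot"]).as_matrix()
# assume sensor at TCP + L back along tool z
Ft=R.T@F;Tt=R.T@T;print("tool F",Ft.round(1),"T",Tt.round(2))
# line of action relative to sensor
print("nearest pt",(np.cross(Ft,Tt)/(Ft@Ft)).round(4),"dir",(Ft/np.linalg.norm(Ft)).round(3),"par torque",(Ft@Tt/np.linalg.norm(Ft)).round(3))
E
python3 - <<'E'
from h import *
a=cv2.imread("pics/side10.png")[190:290,280:400];b=cv2.imread("pics/scene10.png")[225:325,250:370]
cv2.imwrite("pics/c6.png",np.hstack([cv2.resize(a,(400,333),interpolation=2),cv2.resize(b,(400,333),interpolation=2)]))
E
python3 look.py 10 wrist
```

```text
[-18.64357637  34.43841474  21.85446647] [ 7.47562479  4.43597793 -0.43160582]
tool F [ 39.3  -3.5 -21.4] T [1.1  8.63 0.4 ]
nearest pt [ 0.091  -0.0194  0.1703] dir [ 0.875 -0.079 -0.477] par torque 0.088
```

View pics/c6.png

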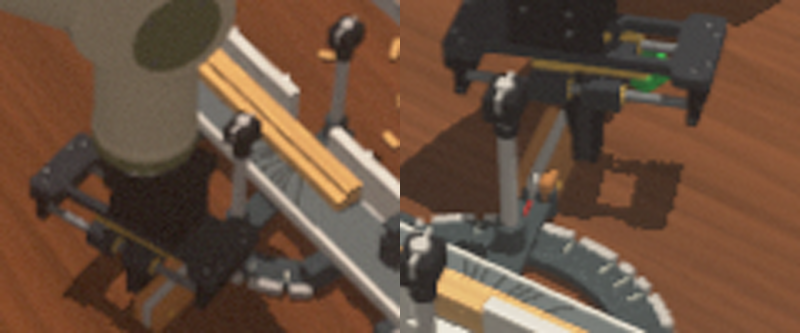

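View pics/wrist10.png

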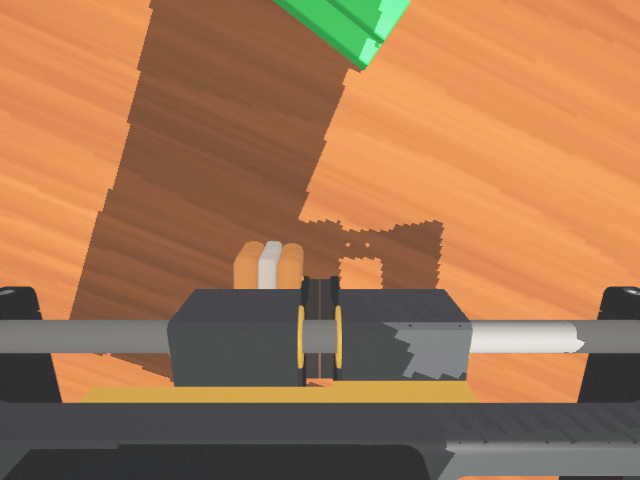

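The fingertip is flat against the handle, and the arm has risen to the far wall of the 15° notch. I'll align the face and push more firmly. The target stays short of the next notch, so nothing can overrun.

Emit:
{"op": "carry_out", "data": {"increments": "0 0 1 -0.01 0 -0.001 0; 0 0 1 -0.012 0 -0.002 0; 0 0 1 -0.014 0 -0.002 0; 0 0 1 -0.016 0 -0.002 0; 0 0 1 -0.018 0 -0.002 0"}}

```text
time: 10.72
ee_pos: [0.485, -0.0464, 0.0273]
eef_rot: [0.555, 0.832, 0.001, -0.008]
ft_force: [0.4, -1.1, 0.6]
width: 0.0006
```

```bash
python3 nx.py 16 17 18 20  ;python3 look.py 11 scene;python3 look.py 11 side; python3 -c "
from h import *;st()"
```

```text
t 10.72 pos [ 0.485  -0.0464  0.0273] box [-0.2069 -0.0476] yaw 112.6 z [-0.012  0.01  -1.   ] F [ 0.4 -1.1  0.6] w 0.0006 q [-0.33  0.26  0.38  2.03 -0.14  0.89  2.09]
16.0 turn [-0.4 -0.8  2.3] shift [0.0187 0.0008 0.0016]
17.0 turn [-0.4 -0.8  1.3] shift [0.015  0.0001 0.0015]
18.0 turn [-0.4 -0.8  0.3] shift [ 0.0113 -0.0005  0.0015]
20.0 turn [-0.4 -0.8 -1.7] shift [ 0.0039 -0.0014  0.0014]
front 137 [-0.0975 -0.0319] th 18.1
rear 182 [0.0476 0.0217] th 24.5
front 79 [-0.0987 -0.0399] th 22.0
rear 74 [0.0451 0.0155] th 19.0
t 10.82 pos [ 0.4861 -0.0489  0.0279] box [-0.2059 -0.0502] yaw 112.4 z [-0.009  0.008 -1.   ] F [-0.6  0.1  0.4] w 0.0003 q [-0.33  0.26  0.38  2.03 -0.13  0.89  2.09]
```

```bash
python3 look.py 12 scene;python3 look.py 12 side; python3 nx.py 21 22 22.5 23 24 25 26 28
```

```text
front 130 [-0.0966 -0.0343] th 19.6
rear 176 [0.0466 0.0225] th 25.8
front 79 [-0.0988 -0.0404] th 22.2
rear 75 [0.0447 0.0164] th 20.1
t 10.93 pos [ 0.4862 -0.0491  0.0279] box [-0.2059 -0.0505] yaw 112.3 z [-0.009  0.008 -1.   ] F [ 0.2 -0.3 -0.6] w 0.0005 q [-0.33  0.26  0.38  2.03 -0.13  0.89  2.09]
21.0 turn [-0.3 -0.6 -3. ] shift [ 0.0032 -0.0019  0.002 ]
22.0 turn [-0.3 -0.6 -4. ] shift [-0.0005 -0.0022  0.0019]
22.5 turn [-0.3 -0.6 -4.5] shift [-0.0024 -0.0023  0.0019]
23.0 turn [-0.3 -0.6 -5. ] shift [-0.0042 -0.0024  0.0019]
24.0 turn [-0.3 -0.6 -6. ] shift [-0.008  -0.0026  0.0019]
25.0 turn [-0.3 -0.6 -7. ] shift [-0.0117 -0.0027  0.0018]
26.0 turn [-0.3 -0.6 -8. ] shift [-0.0154 -0.0027  0.0018]
28.0 turn [ -0.3  -0.6 -10. ] shift [-0.0229 -0.0026  0.0017]
```

Emit:
{"op": "carry_out", "data": {"increments": "0 -0.6 -3 -0.006 -0.002 0.001 0; 0 -0.6 -5 -0.012 -0.0025 0.001 0; 0 -0.6 -6 -0.016 -0.0025 0.001 0; 0 -0.6 -6 -0.019 -0.0025 0.001 0; 0 -0.6 -6 -0.021 -0.0025 0.001 0"}}

```text
time: 11.55
ee_pos: [0.488, -0.059, 0.027]
eef_rot: [0.51, 0.86, 0.001, -0.009]
ft_force: [-30.3, 45.1, 40.0]
width: 0.0006
```

```bash
python3 nx.py 24 25 26 27 28 29 ;python3 look.py 13 scene;python3 look.py 13 side; python3 -c "
from h import *;st()"
```

```text
t 11.55 pos [ 0.488 -0.059  0.027] box [-0.2048 -0.0604] yaw 118.7 z [-0.015  0.012 -1.   ] F [-30.3  45.1  40. ] w 0.0006 q [-0.3   0.27  0.37  2.01 -0.14  0.89  2.22]
24.0 turn [-0.4 -1.   0.4] shift [ 0.0019 -0.0003  0.001 ]
25.0 turn [-0.4 -1.  -0.6] shift [-0.0018 -0.0008  0.001 ]
26.0 turn [-0.4 -1.  -1.6] shift [-0.0055 -0.0012  0.0009]
27.0 turn [-0.4 -1.  -2.6] shift [-0.0092 -0.0016  0.0008]
28.0 turn [-0.4 -1.  -3.6] shift [-0.013  -0.0019  0.0008]
29.0 turn [-0.4 -1.  -4.6] shift [-0.0167 -0.0022  0.0007]
front 134 [-0.0964 -0.0371] th 21.0
rear 171 [0.0459 0.0241] th 27.6
front 77 [-0.097  -0.0444] th 24.6
rear 73 [0.0449 0.0175] th 21.3
t 11.65 pos [ 0.488  -0.0591  0.027 ] box [-0.2048 -0.0605] yaw 118.7 z [-0.015  0.011 -1.   ] F [-28.6  41.6  36.7] w 0.0006 q [-0.3   0.27  0.37  2.01 -0.14  0.89  2.22]
```

Emit:
{"op": "carry_out", "data": {"increments": "0 0 0 -0.01 0 -0.002 0; 0 0 0 -0.01 0 -0.004 0; 0 0 0 -0.011 0 -0.006 0; 0 0 0 -0.012 0 -0.007 0; 0 0 0 -0.013 0 -0.008 0"}}

```text
time: 12.28
ee_pos: [0.4906, -0.0667, 0.032]
eef_rot: [0.508, 0.861, 0.0, -0.014]
ft_force: [-0.2, -1.2, -0.1]
width: 0.0006
```

```bash
python3 nx.py 24 25 26 27 28 29 ;python3 look.py 14 scene;python3 look.py 14 side; python3 -c "
from h import *;st()"
```

```text
t 12.28 pos [ 0.4906 -0.0667  0.032 ] box [-0.2028 -0.0683] yaw 118.9 z [-0.023  0.014 -1.   ] F [-0.2 -1.2 -0.1] w 0.0006 q [-0.28  0.28  0.37  1.99 -0.14  0.92  2.25]
24.0 turn [-0.8 -1.4  0.6] shift [0.0097 0.0012 0.0063]
25.0 turn [-0.8 -1.4 -0.4] shift [0.006  0.0007 0.0062]
26.0 turn [-0.8 -1.4 -1.4] shift [0.0023 0.0002 0.0061]
27.0 turn [-0.7 -1.4 -2.4] shift [-0.0014 -0.0002  0.006 ]
28.0 turn [-0.7 -1.4 -3.4] shift [-0.0051 -0.0006  0.0059]
29.0 turn [-0.7 -1.4 -4.4] shift [-0.0088 -0.0008  0.0058]
front 130 [-0.0933 -0.0412] th 23.8
rear 170 [0.0462 0.0255] th 28.9
front 79 [-0.0945 -0.05  ] th 27.9
rear 74 [0.0443 0.0194] th 23.7
t 12.38 pos [ 0.4942 -0.0708  0.0344] box [-0.1995 -0.0726] yaw 118.7 z [-0.015  0.011 -1.   ] F [ 1.5  0.  -0.1] w 0.0006 q [-0.28  0.28  0.38  1.99 -0.14  0.91  2.25]
```

```bash
python3 look.py 15 scene;python3 look.py 15 side; python3 nx.py 26 27 28 29 29.5 30; python3 ang.py scene15 side15
```

```text
front 132 [-0.0911 -0.0448] th 26.2
rear 176 [0.0451 0.0282] th 32.0
front 80 [-0.0933 -0.0531] th 29.6
rear 66 [0.0429 0.021 ] th 26.1
t 12.47 pos [ 0.495  -0.0716  0.0352] box [-0.1988 -0.0735] yaw 118.6 z [-0.014  0.011 -1.   ] F [ 0.3 -0.5  0.3] w 0.0003 q [-0.28  0.28  0.38  1.99 -0.14  0.91  2.25]
26.0 turn [-0.4 -0.9 -1.7] shift [ 0.0088 -0.0013  0.0093]
27.0 turn [-0.4 -0.9 -2.7] shift [ 0.005  -0.0017  0.0093]
28.0 turn [-0.4 -0.9 -3.7] shift [ 0.0013 -0.002   0.0092]
29.0 turn [-0.4 -0.9 -4.7] shift [-0.0024 -0.0023  0.0092]
29.5 turn [-0.3 -0.9 -5.2] shift [-0.0043 -0.0024  0.0091]
30.0 turn [-0.3 -0.9 -5.7] shift [-0.0061 -0.0024  0.0091]
scene scene15 245 [array([-177. ,  -77.3]), array([86. , 45.7]), np.float64(19.6)] th med 25.01 range [17.7 28.8] px 269 293 255 280
side side15 200 [array([-182.9,  -86.5]), array([73.5, 53.9]), np.float64(26.9)] th med 28.02 range [19.7 32.3] px 330 351 273 293
```

Emit:
{"op": "carry_out", "data": {"increments": "0 0 0 0.004 0 0 0; 0 0 0 0.01 0 0.002 0; 0 0 0 0.02 -0.005 0 0; 0 0 0 0.03 -0.01 0 0; 0 0 0 0.04 -0.02 0 0"}}

```text
time: 13.1
ee_pos: [0.4575, -0.0455, 0.036]
eef_rot: [0.51, 0.86, 0.001, -0.008]
ft_force: [0.6, 0.2, 0.2]
width: 0.0001
```

```bash
for i in 16 17; do python3 look.py $i scene;python3 look.py $i side; done; python3 nx.py 30; python3 ang.py scene17 side17
python3 - <<'E'
from h import *
a=cv2.imread("pics/side17.png")[190:300,280:412];b=cv2.imread("pics/scene17.png")[225:335,240:372]
cv2.imwrite("pics/c7.png",np.hstack([cv2.resize(a,(400,333),interpolation=2),cv2.resize(b,(400,333),interpolation=2)]))
E
```

```text
front 129 [-0.0899 -0.0469] th 27.5
rear 172 [0.0439 0.0294] th 33.8
front 83 [-0.093 -0.054] th 30.1
rear 68 [0.0428 0.0217] th 26.9
front 129 [-0.0903 -0.0472] th 27.6
rear 173 [0.0446 0.0295] th 33.5
front 78 [-0.0922 -0.0529] th 29.8
rear 70 [0.0435 0.0219] th 26.8
t 13.3 pos [ 0.4582 -0.046   0.0361] box [-0.2335 -0.0452] yaw 118.6 z [-0.013  0.011 -1.   ] F [-0.   0.7  0.3] w 0.0003 q [-0.33  0.19  0.37  2.09 -0.1   0.89  2.17]
30.0 turn [-0.3 -0.9 -5.7] shift [-0.0462  0.0176  0.0093]
scene scene17 236 [array([-183.9,  -62.5]), array([87.1, 89.1]), np.float64(21.5)] th med 26.38 range [ 8.8 30.3] px 268 310 255 280
side side17 203 [array([-181.8,  -70.2]), array([88.8, 91.2]), np.float64(26.6)] th med 30.53 range [13.4 34.3] px 317 356 270 293
```

View pics/c7.png

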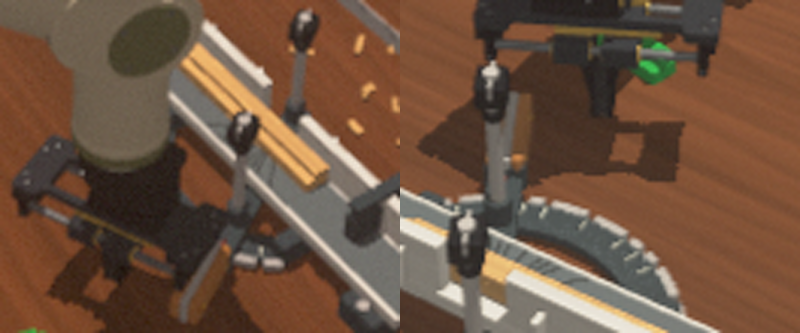

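```bash
cat >> h.py <<'E'
def go(bx,by,z,yaw,lean=0):
    # lean: tip toward -y(box), body toward +y
    R=Rdown(yaw)
    if lean:
        ax=np.array([RB[0,0],RB[1,0],0]);R=Ro.from_rotvec(np.radians(lean)*ax)*R
    return inc([*box(bx,by),z],R),R.apply([0,0,1])
E
python3 - <<'E'
from h import *
print(go(-.15,.10,.30,118.6))
E
```

```text
turn [-0.4 -0.9  0. ] shift [ 0.1021  0.1343 -0.2631]
((array([-0.35679291, -0.8972779 ,  0.0124749 ]), array([ 0.10209041,  0.13426554, -0.2631375 ])), array([ 1.07521904e-16,  5.86228452e-17, -1.00000000e+00]))
```

Emit:
{"op": "carry_out", "data": {"increments": "0 0 0 0 -0.01 -0.055 0; 0 0 0 0.01 -0.01 -0.115 0; 0 0 10 0.03 -0.005 -0.17 0; 0 0 20 0.06 0.01 -0.22 0; 0 0 30 0.09 0.04 -0.25 0"}}

```text
time: 13.92
ee_pos: [0.4542, 0.0499, 0.2905]
eef_rot: [0.718, 0.696, 0.001, -0.008]
ft_force: [1.2, 0.1, -1.2]
width: 0.0006
```

Run:
```python
from h import *
st();go(-.08,.19,.27,44);go(-.04,.22,.25,4.3)
```

```text
t 13.93 pos [0.4542 0.0499 0.2905] box [-0.2304  0.0507] yaw 88.2 z [-0.009  0.012 -1.   ] F [ 1.2  0.1 -1.2] w 0.0006 q [-0.45 -0.08  0.24  1.78  0.01  1.45  1.33]
turn [-0.8 -0.4 44.2] shift [0.1543 0.1349 0.0211]
turn [-0.9 -0.2 83.9] shift [0.1882 0.1716 0.0412]
```

Emit:
{"op": "carry_out", "data": {"increments": "-0.4 -0.2 10 0.035 0.03 0 0; -0.6 -0.3 20 0.07 0.06 0.005 0; -0.8 -0.4 30 0.105 0.09 0.01 0; -0.8 -0.4 40 0.13 0.115 0.015 0; -0.8 -0.4 50 0.16 0.14 0.02 0"}}

```text
time: 14.55
ee_pos: [0.6003, 0.2059, 0.2708]
eef_rot: [0.946, 0.324, 0.0, 0.0]
ft_force: [0.8, 0.2, 0.3]
width: 0.0006
```

```bash
python3 - <<'E'
from h import *
st();go(-.04,.22,.25,4.3)
E
python3 look.py 18 scene;python3 look.py 18 side; python3 ang.py scene18 side18
python3 - <<'E'
from h import *
a=cv2.imread("pics/side18.png")[170:310,290:450];b=cv2.imread("pics/scene18.png")[240:400,160:400]
cv2.imwrite("pics/c8.png",np.hstack([cv2.resize(a,(400,350),interpolation=2),cv2.resize(b,(400,350),interpolation=2)]))
for c in("side","scene"):
    p=cv2.imread(f"pics/{c}18.png");d=np.load(f"pics/{c}18.npy");W=pts(d,r.camera_model(c));b=(W[...,:2]-PIV)@RB;z=W[...,2]
    h=cv2.cvtColor(p,cv2.COLOR_BGR2HSV);wood=(h[...,0]>8)&(h[...,0]<25)&(h[...,1]>80)&(h[...,2]>110)
    k=(d>0)&wood&(z>.057)&(z<.078)&(b[...,0]>-.045)&(b[...,0]<.01)&(abs(b[...,1])<.2)
    q=b[k];print(c,"rail",len(q),np.percentile(q,[.5,2,98,99.5],axis=0).round(4).tolist())
    k=(d>0)&(z>.057)&(z<.098)&(h[...,2]<95)&(b[...,0]>-.034)&(b[...,0]<-.002)&(b[...,1]<-.1)&(b[...,1]>-.19)
    q=b[k];print(c,"stop",len(q),np.percentile(q,[2,50,98,99.5],axis=0).round(4).tolist())
E
```

```text
t 14.55 pos [0.6003 0.2059 0.2708] box [-0.0729  0.1953] yaw 37.8 z [ 0. -0. -1.] F [0.8 0.2 0.3] w 0.0006 q [-0.57  0.33  0.22  1.37 -0.07  1.45  0.31]
turn [ 0.  -0.  33.5] shift [ 0.041  -0.0024  0.0208]
front 132 [-0.0903 -0.0474] th 27.7
rear 171 [0.0443 0.0293] th 33.5
front 82 [-0.0929 -0.0545] th 30.4
rear 71 [0.0429 0.0218] th 26.9
scene scene18 203 [array([-169.9,  -92.3]), array([85.9, 29.5]), np.float64(28.5)] th med 26.87 range [23.9 33.3] px 268 282 255 280
side side18 250 [array([-169.8,  -96.8]), array([87.4, 31.9]), np.float64(29.6)] th med 29.74 range [25.5 34.1] px 336 356 269 293
side rail 587 [[-0.0313, -0.0819], [-0.0305, -0.0788], [0.0009, 0.1361], [0.0042, 0.139]]
side stop 93 [[-0.0337, -0.161], [-0.023, -0.1564], [-0.0033, -0.1427], [-0.0031, -0.1397]]
scene rail 261 [[-0.0317, -0.0755], [-0.0307, -0.0698], [-0.001, 0.139], [-0.0006, 0.1413]]
scene stop 72 [[-0.033, -0.1474], [-0.0222, -0.141], [-0.0073, -0.1389], [-0.0057, -0.1387]]
```

View pics/c8.png

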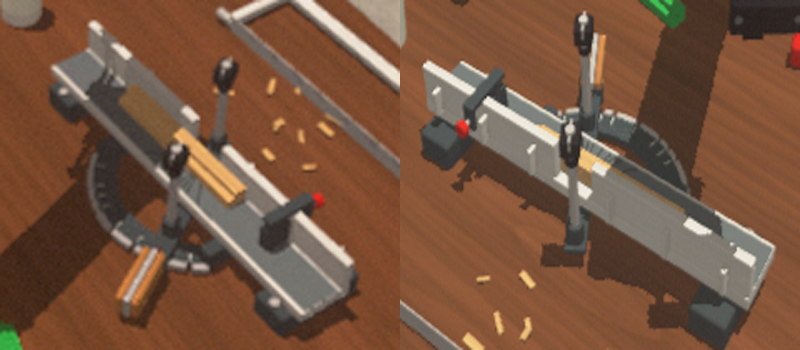

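The arm is stable in the third stop. The handle fits 28.5° in one camera and 29.6° in the other, at (140,285) in the side crop. The rail tail is at box y≈0.140, the tip at −0.080 and the stop face at −0.140, so about 59 mm to push.

Run:
```python
from h import *
go(-.02,.17,.15,4.3,-8);go(-.02,.17,.06,4.3,-8)
```

```text
turn [-7.8 -2.2 33.8] shift [0.0285 0.0535 0.1185]
turn [-7.8 -2.2 33.8] shift [0.0287 0.0536 0.2085]
```

Emit:
{"op": "carry_out", "data": {"increments": "-2 -0.6 9 0.008 0.013 0.02 0; -4 -1.1 18 0.016 0.027 0.04 0; -6 -1.7 27 0.024 0.045 0.06 0; -7.8 -2.2 33.8 0.0285 0.0535 0.09 0; -7.8 -2.2 33.8 0.0285 0.0535 0.12 0"}}

```text
time: 15.28
ee_pos: [0.6555, 0.1843, 0.1473]
eef_rot: [0.997, 0.037, 0.003, 0.07]
ft_force: [0.0, -0.1, -0.3]
width: 0.0006
```

Run:
```python
from h import *
st();print(go(-.02,.165,.06,4.3,-8)[1])
a,b=[r.camera(c)[0] for c in("side","wrist")]
cv2.imwrite("pics/c9.png",np.hstack([cv2.resize(a[170:310,290:450],(400,350),interpolation=2),cv2.resize(b,(400,350))]))
```

```text
t 15.28 pos [0.6555 0.1843 0.1473] box [-0.0195  0.1696] yaw 4.2 z [ 0.011 -0.14  -0.99 ] F [ 0.  -0.1 -0.3] w 0.0006 q [-0.64  0.54  0.33  1.38 -0.03  1.29 -0.27]
turn [ 0.1 -0.  -0.1] shift [-0.0005 -0.0076  0.0871]
[ 0.01043502 -0.13878135 -0.99026807]
```

View pics/c9.png

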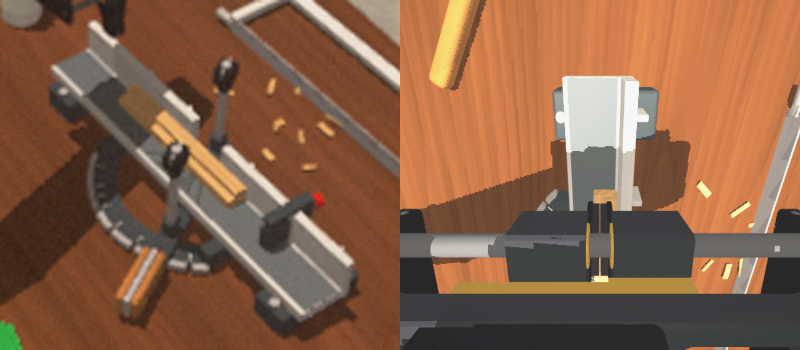

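Run:
```python
from h import *
st();p,d=r.camera("wrist");m=r.camera_model("wrist")
cv2.imwrite("pics/wrist20.png",p)
W=pts(d,m);b=(W[...,:2]-PIV)@RB;z=W[...,2]
for y in(.13,.14,.15,.16):
    print(y,proj([[*box(-.01,y),.072],[*box(-.024,y),.064]],m).round(0).tolist())
print("tcp",proj(r.read_state()["ee_pos"],m))
h=cv2.cvtColor(p,cv2.COLOR_BGR2HSV)
k=(d>0)&(z>.055)&(z<.08)&(b[...,0]>-.05)&(b[...,0]<.0)&(b[...,1]<.2)&(b[...,1]>.08)
print(k.sum(),np.percentile(b[k],[1,50,99],axis=0),np.percentile(z[k],[1,50,99]))
cv2.imwrite("pics/w20c.png",cv2.resize(p[200:340,260:400],(700,560),interpolation=2))
```

```text
t 15.38 pos [0.6533 0.1837 0.1448] box [-0.0218  0.1692] yaw 4.3 z [ 0.005 -0.141 -0.99 ] F [-0.2 -0.1 -0.6] w 0.0002 q [-0.64  0.54  0.33  1.38 -0.03  1.29 -0.26]
0.13 [[335.0, 284.0], [316.0, 278.0]]
0.14 [[335.0, 271.0], [315.0, 266.0]]
0.15 [[335.0, 259.0], [315.0, 254.0]]
0.16 [[335.0, 246.0], [315.0, 241.0]]
tcp [[319.56082371 294.78479054]]
767 [[-0.02806286  0.12827854]
 [-0.01333659  0.14009544]
 [-0.00112511  0.14133673]] [0.055396   0.06631358 0.07510318]
```

View pics/w20c.png

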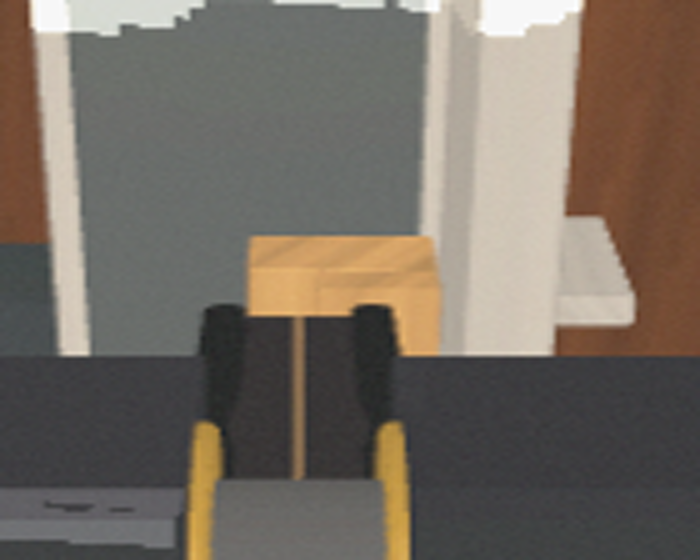

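The wrist crop shows the moulding's tail end face at (340,270). It measures at box y=0.1405, x −0.028..−0.001, directly ahead of the closed fingertips. I descend behind it.

Run:
```python
from h import *
go(-.019,.168,.06,4.3,-8);go(-.019,.155,.06,4.3,-8)
```

```text
turn [0.1 0.1 0. ] shift [ 0.002  -0.0109  0.0867]
turn [0.1 0.1 0. ] shift [0.002  0.002  0.0885]
```

Emit:
{"op": "carry_out", "data": {"increments": "0 0 0 0.002 -0.005 0.03 0; 0 0 0 0.002 -0.009 0.055 0; 0 0 0 0.002 -0.011 0.072 0; 0 0 0 0.002 -0.011 0.082 0; 0 0 0 0.002 -0.011 0.086 0"}}

```text
time: 16.05
ee_pos: [0.6564, 0.1827, 0.0611]
eef_rot: [0.997, 0.037, 0.002, 0.07]
ft_force: [-0.8, -0.2, -0.4]
width: 0.0001
```

Run:
```python
from h import *
st();go(-.019,.15,.058,4.3,-8);go(-.019,.12,.058,4.3,-8);go(-.019,.09,.058,4.3,-8)
```

```text
t 16.05 pos [0.6564 0.1827 0.0611] box [-0.0187  0.168 ] yaw 4.3 z [ 0.009 -0.14  -0.99 ] F [-0.8 -0.2 -0.4] w 0.0001 q [-0.62  0.62  0.31  1.45 -0.05  1.14 -0.27]
turn [ 0.1  0.1 -0. ] shift [-0.0003  0.0174  0.0055]
turn [ 0.1  0.1 -0. ] shift [-0.0003  0.0471  0.0097]
turn [ 0.1  0.1 -0. ] shift [-0.0003  0.0768  0.014 ]
```

Emit:
{"op": "carry_out", "data": {"increments": "0 0 0 0 0.008 0.003 0; 0 0 0 0 0.015 0.004 0; 0 0 0 0 0.021 0.005 0; 0 0 0 0 0.027 0.006 0; 0 0 0 0 0.033 0.007 0"}}

```text
time: 16.68
ee_pos: [0.6591, 0.149, 0.059]
eef_rot: [0.997, 0.037, 0.002, 0.07]
ft_force: [0.8, 2.5, 1.0]
width: 0.0005
```

Run:
```python
from h import *
st();go(-.019,.11,.058,4.3,-8);go(-.019,.09,.058,4.3,-8)
a,b=[r.camera(c)[0] for c in("side","wrist")]
cv2.imwrite("pics/c10.png",np.hstack([cv2.resize(a[170:310,290:450],(400,350),interpolation=2),cv2.resize(b,(400,350))]))
```

```text
t 16.68 pos [0.6591 0.149  0.059 ] box [-0.0185  0.1342] yaw 4.3 z [ 0.009 -0.139 -0.99 ] F [0.8 2.5 1. ] w 0.0005 q [-0.59  0.6   0.32  1.48 -0.05  1.12 -0.22]
turn [0.  0.1 0. ] shift [-0.0005  0.0238  0.0044]
turn [0.  0.1 0. ] shift [-0.0004  0.0436  0.0072]
```

View pics/c10.png

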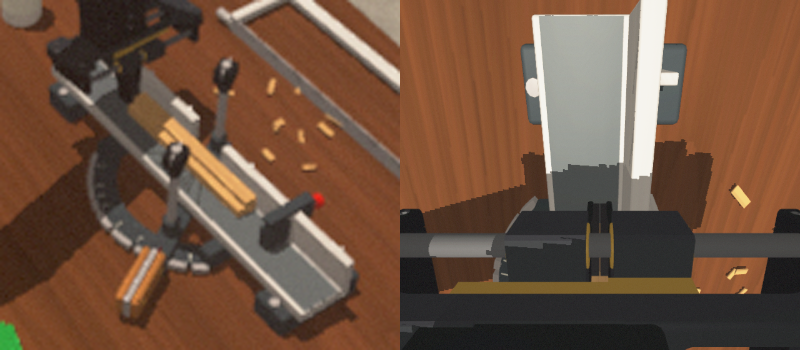

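Emit:
{"op": "carry_out", "data": {"increments": "0 0 0 0 0.006 0.001 0; 0 0 0 0 0.012 0.002 0; 0 0 0 0 0.018 0.003 0; 0 0 0 0 0.024 0.004 0; 0 0 0 0 0.03 0.005 0"}}

```text
time: 17.4
ee_pos: [0.6614, 0.1173, 0.0582]
eef_rot: [0.997, 0.037, 0.002, 0.07]
ft_force: [-0.1, 1.7, 1.3]
width: 0.0007
```

```bash
python3 - <<'E'
from h import *
st();go(-.019,.09,.058,4.3,-8)
E
python3 look.py 21 side
```

```text
t 17.4 pos [0.6614 0.1173 0.0582] box [-0.0186  0.1024] yaw 4.2 z [ 0.009 -0.14  -0.99 ] F [-0.1  1.7  1.3] w 0.0007 q [-0.55  0.59  0.33  1.5  -0.05  1.11 -0.18]
turn [ 0.1  0.1 -0.1] shift [-0.0003  0.0123  0.0019]
front 141 [-0.0746  0.0157] th -11.9
rear 73 [0.0409 0.0226] th 28.9
```

Emit:
{"op": "carry_out", "data": {"increments": "0 0 0 0 0.004 0.0005 0; 0 0 0 0 0.007 0.001 0; 0 0 0 0 0.01 0.0015 0; 0 0 0 0 0.0125 0.002 0; 0 0 0 0 0.0145 0.002 0"}}

```text
time: 18.08
ee_pos: [0.6624, 0.1045, 0.0582]
eef_rot: [0.997, 0.037, 0.002, 0.069]
ft_force: [-1.0, 11.2, 0.6]
width: 0.0007
```

Run:
```python
from h import *
st()
a,d=r.camera("side")
cv2.imwrite("pics/c11.png",cv2.resize(a[190:300,330:450],(720,600),interpolation=2))
```

```text
t 18.07 pos [0.6624 0.1045 0.0582] box [-0.0186  0.0895] yaw 4.3 z [ 0.009 -0.137 -0.99 ] F [-1.  11.2  0.6] w 0.0007 q [-0.53  0.59  0.33  1.5  -0.05  1.1  -0.16]
```

View pics/c11.png

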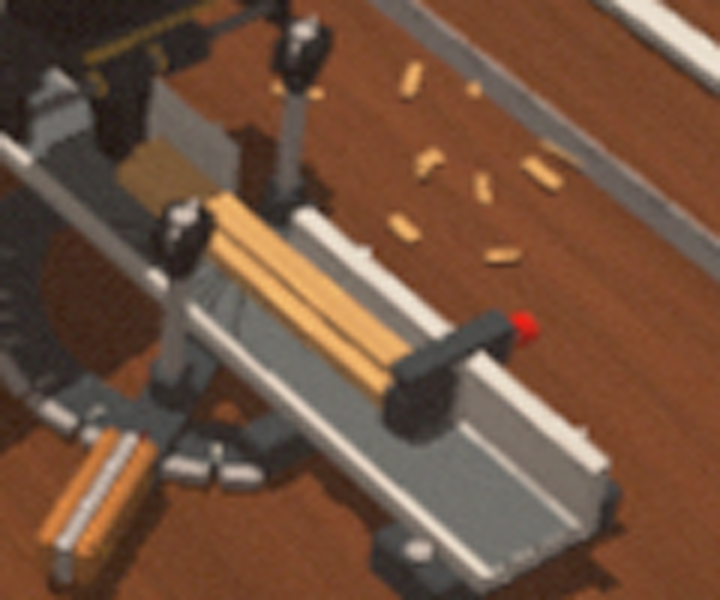

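The moulding's tip meets the length stop at (395,380) with 11 N at the finger. Only one notch (45°, at (215,455)) remains past the arm, so it sits in the third stop. Now I withdraw.

Emit:
{"op": "carry_out", "data": {"increments": "0 0 0 0 -0.006 0 0; 0 0 0 0 -0.02 -0.003 0; 0 0 0 0 -0.035 -0.02 0; 0 0 0 0 -0.045 -0.06 0; 0 0 0 0 -0.05 -0.11 0"}}

```text
time: 18.75
ee_pos: [0.6569, 0.1709, 0.1616]
eef_rot: [0.997, 0.038, 0.001, 0.069]
ft_force: [0.5, 0.6, 1.1]
width: 0.0002
```

Emit:
{"op": "carry_out", "data": {"increments": "0 0 0 0 -0.01 -0.05 0; 0 0 0 0 -0.03 -0.09 0; 0 0 0 -0.03 -0.06 -0.12 0; 0 0 0 -0.07 -0.08 -0.13 0; 0 0 0 -0.11 -0.1 -0.13 0"}}

```text
time: 19.38
ee_pos: [0.5373, 0.281, 0.2789]
eef_rot: [0.997, 0.038, 0.003, 0.068]
ft_force: [0.1, -0.2, 0.6]
width: 0.0001
```

```bash
python3 look.py 22 scene;python3 look.py 22 side; python3 ang.py scene22 side22
python3 - <<'E'
from h import *
st()
for c in("side","scene"):
    p=cv2.imread(f"pics/{c}22.png");d=np.load(f"pics/{c}22.npy");W=pts(d,r.camera_model(c));b=(W[...,:2]-PIV)@RB;z=W[...,2]
    h=cv2.cvtColor(p,cv2.COLOR_BGR2HSV);wood=(h[...,0]>8)&(h[...,0]<25)&(h[...,1]>80)&(h[...,2]>100)
    k=(d>0)&wood&(z>.057)&(z<.078)&(b[...,0]>-.045)&(b[...,0]<.01)&(abs(b[...,1])<.2)
    q=b[k];print(c,"rail",len(q),np.percentile(q,[.5,2,98,99.5],axis=0).round(4).tolist())
    for lo,hi in((-.14,-.08),(-.06,0),(0,.06)):
        s=q[(q[:,1]>lo)&(q[:,1]<hi)]
        if len(s)>20: print("  x",lo,np.percentile(s[:,0],[3,97]).round(4))
a=cv2.imread("pics/side22.png")[170:310,290:450];b=cv2.imread("pics/scene22.png")
cv2.imwrite("pics/c12.png",np.hstack([cv2.resize(a,(400,350),interpolation=2),cv2.resize(b,(400,350))]))
E
```

```text
front 128 [-0.0901 -0.0475] th 27.8
rear 172 [0.045 0.029] th 32.8
front 84 [-0.0932 -0.0526] th 29.4
rear 71 [0.0433 0.022 ] th 27.0
scene scene22 197 [array([-170.8,  -93. ]), array([87.7, 30.3]), np.float64(28.7)] th med 26.93 range [23.7 30.6] px 268 282 255 280
side side22 247 [array([-171.2,  -97. ]), array([91.3, 31.5]), np.float64(27.8)] th med 29.85 range [25.3 34.3] px 336 356 269 294
t 19.48 pos [0.5344 0.2838 0.2783] box [-0.1328  0.2779] yaw 4.8 z [ 0.008 -0.135 -0.991] F [ 0.1  0.8 -0.1] w 0.0004 q [-0.85  0.32  0.29  1.39  0.03  1.51 -0.49]
side rail 580 [[-0.0306, -0.1309], [-0.0296, -0.126], [0.0016, 0.0748], [0.0032, 0.078]]
  x -0.14 [-0.0294  0.0011]
  x -0.06 [-0.0292  0.0004]
  x 0 [-0.0288  0.0013]
scene rail 240 [[-0.0324, -0.1396], [-0.0314, -0.1325], [-0.0008, 0.0769], [-0.0002, 0.0796]]
  x -0.14 [-0.0309 -0.0177]
  x -0.06 [-0.0317 -0.0012]
  x 0 [-0.0305 -0.0008]
```

View pics/c12.png

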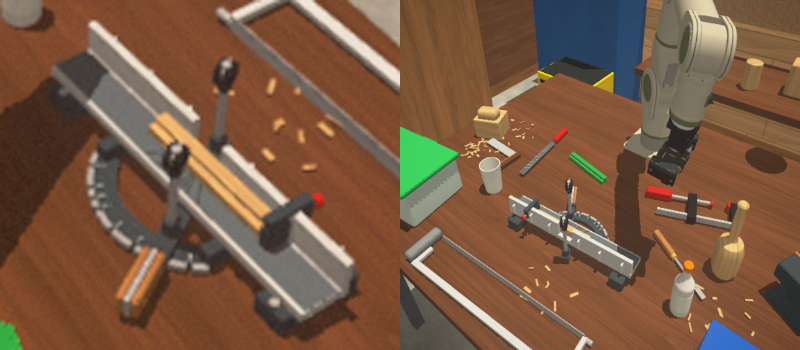

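```bash
python3 look.py 23 wrist
python3 - <<'E'
from h import *
m=r.camera_model("wrist");print(m["extrinsics"].round(3),m["K"].round(1))
E
```

```text
[[ 0.997  0.074  0.031  0.529]
 [ 0.08  -0.91  -0.407  0.378]
 [-0.002  0.408 -0.913  0.428]
 [ 0.     0.     0.     1.   ]] [[358.6   0.  319.2]
 [  0.  358.6 239.5]
 [  0.    0.    1. ]]
```

View pics/wrist23.png

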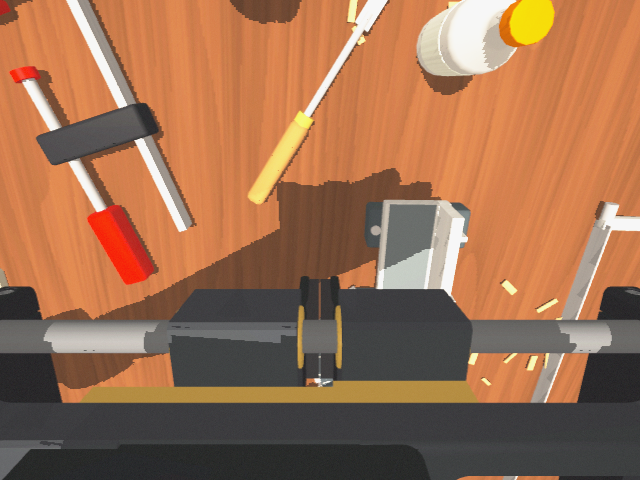

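Run:
```python
from h import *
go(-.11,-.22,.29,4.3)
```

```text
turn [7.8 0.1 0.3] shift [0.0181 0.4929 0.0559]
```

Emit:
{"op": "carry_out", "data": {"increments": "0 0 0 0 0.05 0 0; 2 0 0 0.003 0.1 0.005 0; 4 0 0 0.006 0.155 0.012 0; 6 0 0 0.009 0.21 0.018 0; 7.8 0 0 0.01 0.265 0.025 0"}}

```text
time: 20.15
ee_pos: [0.5686, 0.015, 0.2907]
eef_rot: [0.999, 0.04, -0.0, -0.0]
ft_force: [0.6, 0.2, 0.4]
width: 0.0003
```

Run:
```python
from h import *
st();go(-.11,-.22,.29,4.3)
```

```text
t 20.15 pos [0.5686 0.015  0.2907] box [-0.1189  0.0073] yaw 4.6 z [-0.  0. -1.] F [0.6 0.2 0.4] w 0.0003 q [-0.5   0.18  0.46  1.53 -0.08  1.45  0.04]
turn [-0.   0.   0.3] shift [0.0079 0.2273 0.0007]
```

Emit:
{"op": "carry_out", "data": {"increments": "0 0 0 0.002 0.05 0 0; 0 0 0 0.004 0.1 0 0; 0 0 0 0.006 0.15 0 0; 0 0 0 0.008 0.2 0 0; 0 0 0 0.008 0.225 0 0"}}

```text
time: 20.78
ee_pos: [0.594, -0.213, 0.2914]
eef_rot: [0.999, 0.038, -0.0, 0.001]
ft_force: [-0.1, 0.9, -0.9]
width: 0.0005
```

Run:
```python
from h import *
import time
p,d=r.camera("wrist")
st();m=r.camera_model("wrist");p,d=r.camera("wrist")
cv2.imwrite("pics/wrist24.png",p);np.save("pics/wrist24.npy",d);np.save("pics/w24E.npy",m["extrinsics"])
```

```text
t 20.82 pos [ 0.5934 -0.2156  0.2912] box [-0.1114 -0.2245] yaw 4.2 z [-0.    -0.004 -1.   ] F [-2.7 -1.6 -0.6] w 0.0004 q [-0.17  0.35  0.6   1.36 -0.19  1.49  0.49]
```

View pics/wrist24.png

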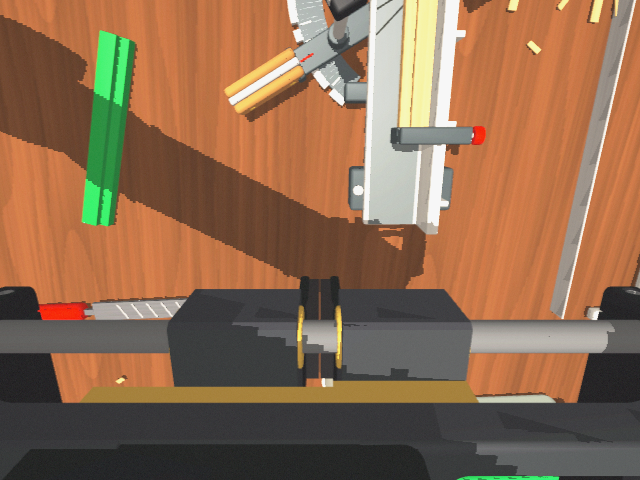

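Run:
```python
from h import *
p=cv2.imread("pics/wrist24.png");m=r.camera_model("wrist");m=dict(K=m["K"],extrinsics=np.load("pics/w24E.npy"))
def rect(z,x0,x1,y0,y1,s):
    # map output px -> box coords -> image ; rows: bx decreasing downward, cols: y decreasing rightwards
    H=int((x1-x0)*s);Wd=int((y1-y0)*s)
    r_,c_=np.mgrid[0:H,0:Wd]; bx=x1-r_/s; by=y1-c_/s
    w=np.stack([PIV[0]+RB[0,0]*bx+RB[0,1]*by,PIV[1]+RB[1,0]*bx+RB[1,1]*by,np.full(bx.shape,z)],-1).reshape(-1,3)
    uv=proj(w,m).astype(np.float32).reshape(H,Wd,2)
    return cv2.remap(p,uv[...,0],uv[...,1],cv2.INTER_LINEAR)
a=rect(.044,-.22,.03,-.26,.0,3000)
cv2.imwrite("pics/rt.png",cv2.resize(a,None,fx=.75,fy=.75))
# steel white strip on handle: fit
h=cv2.cvtColor(a,cv2.COLOR_BGR2HSV)
s=3000
r_,c_=np.mgrid[0:a.shape[0],0:a.shape[1]];bx=.03-r_/s;by=0-c_/s
wood=(h[...,0]>10)&(h[...,0]<24)&(h[...,1]>110)&(h[...,2]>180)
strip=(h[...,1]<40)&(h[...,2]>190)
reg=(bx<-.13)&(bx>-.215)&(by>-.15)&(by<-.04)
for nm,k in(("strip",strip&reg),):
    n,l,stt,cen=cv2.connectedComponentsWithStats(k.astype(np.uint8));i=1+np.argmax(stt[1:,4])
    q=np.stack([bx[l==i],by[l==i]],1);c=q.mean(0);u,sv,vt=np.linalg.svd(q-c,full_matrices=False)
    v=vt[0]*np.sign(-vt[0,0]);print(nm,len(q),c,"dir",np.degrees(np.arctan2(-v[1],-v[0])), "bearing",np.degrees(np.arctan2(-c[1],-c[0])))
# bed front lip edge direction at z .05: detect white lip near bx -.06
a2=rect(.05,-.09,-.03,-.25,-.03,3000);g=a2.astype(int).min(2)
ys=[];xs=[]
for c in range(0,g.shape[1],6):
    col=g[:,c];gr=np.diff(cv2.GaussianBlur(col.astype(np.float32).reshape(-1,1),(1,5),0).ravel());i=np.argmin(gr);ys.append(-.03-c/3000);xs.append(-.03-i/3000)
xs=np.array(xs);ys=np.array(ys);k=abs(xs-np.median(xs))<.003
q=np.polyfit(ys[k],xs[k],1);print("lip bx",np.median(xs),"slope deg",np.degrees(np.arctan(q[0])),k.sum(),len(k))
```

```text
strip 5427 [-0.17012075 -0.09535158] dir 29.32241139888473 bearing 29.270346591834453
lip bx -0.06133333333333333 slope deg 0.020248505125152 96 110
```

View pics/rt.png

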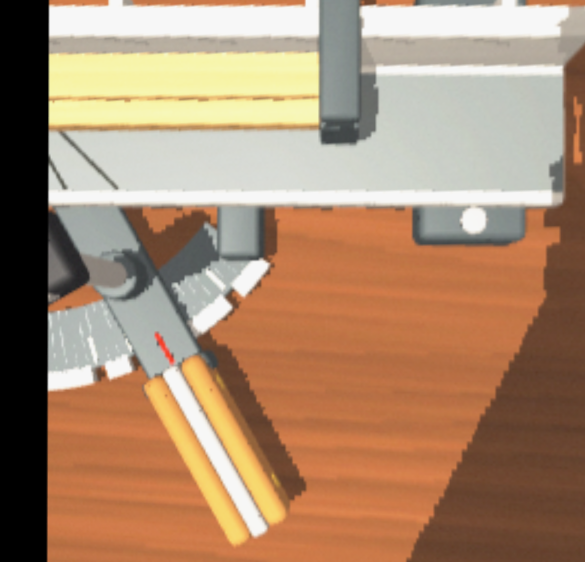

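Run:
```python
from h import *
p=cv2.imread("pics/wrist24.png");m=r.camera_model("wrist");m=dict(K=m["K"],extrinsics=np.load("pics/w24E.npy"))
out=[]
th=np.arange(10,60,.1);rr=np.arange(.115,.152,.0003)
T,Rr=np.meshgrid(np.radians(th),rr)
bx=-Rr*np.cos(T);by=-Rr*np.sin(T)
def samp(z):
    w=np.stack([PIV[0]+RB[0,0]*bx+RB[0,1]*by,PIV[1]+RB[1,0]*bx+RB[1,1]*by,np.full(bx.shape,z)],-1).reshape(-1,3)
    uv=proj(w,m).astype(np.float32).reshape(*bx.shape,2);return cv2.remap(p,uv[...,0],uv[...,1],cv2.INTER_LINEAR)
a=samp(.014)
big=cv2.resize(a,(750,492),interpolation=cv2.INTER_NEAREST)[::-1].copy()
for t in(15,22.5,30,45):
    x=int((t-10)/50*750);cv2.line(big,(x,0),(x,40),(0,0,255),1)
cv2.imwrite("pics/polar.png",big)
```

```text
(no output)
```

View pics/polar.png

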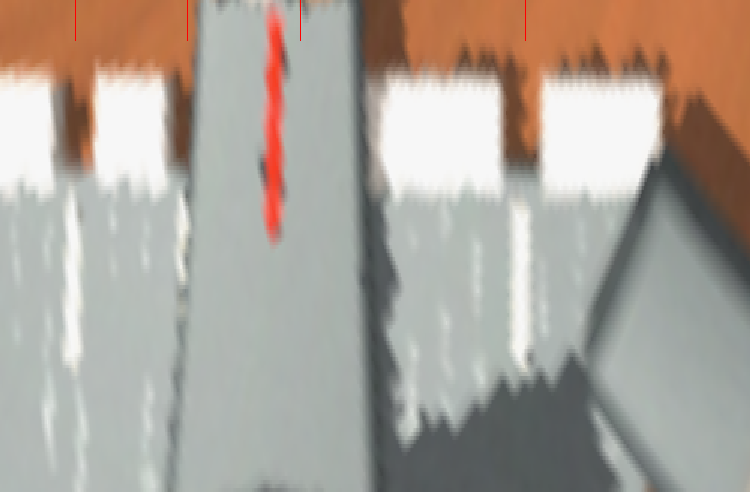

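Run:
```python
from h import *
p=cv2.imread("pics/wrist24.png")
cv2.imwrite("pics/gap.png",cv2.resize(p[70:170,370:490],(720,600),interpolation=2))
p,d=r.camera("scene");cv2.imwrite("pics/sceneF.png",p);st()
q=cv2.imread("pics/scene0.png");df=cv2.absdiff(p,q).max(2);cv2.imwrite("pics/diff.png",df)
```

```text
t 20.93 pos [ 0.5942 -0.2109  0.2911] box [-0.1103 -0.2199] yaw 4.3 z [-0.    -0.001 -1.   ] F [-0.8  0.4 -0.5] w 0.0006 q [-0.18  0.35  0.6   1.36 -0.19  1.49  0.48]
```

View pics/gap.png

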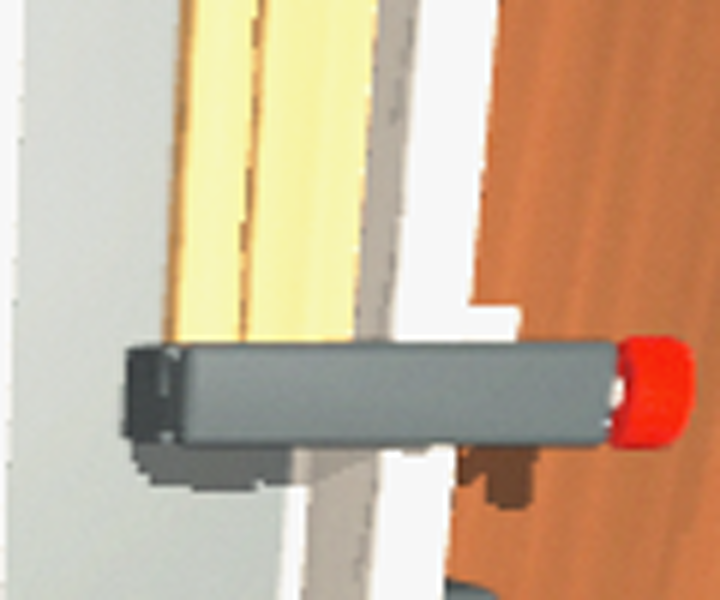

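View pics/diff.png

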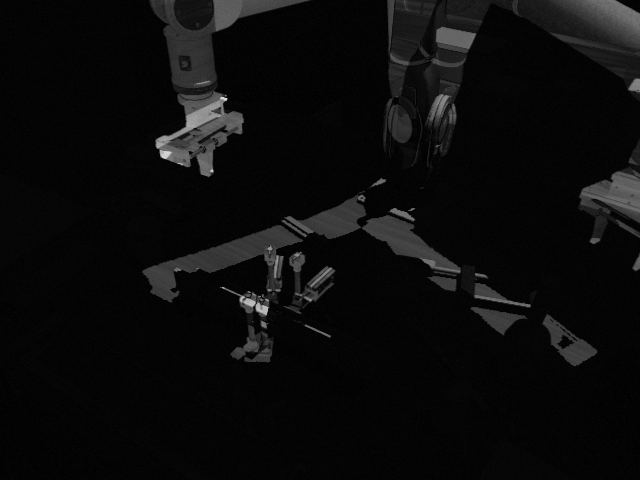

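The crop shows the moulding running straight into the stop at (250,340), with its back parallel to the fence. In the difference image only the swing arm, the rail and shadows have changed. The arm is clear at z 0.29, so I hand in.

```bash
python3 -c "
from bench import r
print(r.close_job())"
```

```text
the job is handed in; nothing more can be done
None
```

The swing arm sits in the third stop right of square and the moulding is against the length stop. I handed the job in at about 21 s with the arm clear.

- **Swing arm:** I pushed only the handle's left side with closed fingertips, through square, 15° and 22.5° and into 30°, without reaching 45°. The last wrist view reads 29.3° against the fence line. The quadrant's own stop marks read about 0.3° low in the same picture, so the arm is probably at about 29.5°. It did not move over the last several pictures. Only the 45° notch is visible beyond it.
- **Moulding:** I pushed its left end about 60 mm until contact with the stop read 11 N. It lies flat with its back along the fence, to within about 1 mm along its length. The stop's top hides the joint itself from above, so I judged contact from the force and the measured end positions, not by seeing it.
- **Surroundings:** a before-and-after comparison of the scene picture shows only the robot, the swing arm, the moulding and shadows changed.

**What disagreed:** leaving a notch took far more than the stated 8 N. It took about 40 N or more at the fingertip for the square and 15° notches, and about 50 N sideways (up to about 68 N in total) for 22.5°. The first push stalled in the square notch, so I backed off and pushed again. Readings stayed below the 120 N wrist limit, and the gripper's body touched nothing that I could see.

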